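# Fit the sliding weight on the bent fire-shutter lever

### The arm

A 6-joint arm with a two-finger parallel gripper is mounted at the origin on the work surface. World frame = base frame: x ahead of the robot, y to its left, z up, the work surface at z = 0. Lengths are in m, angles in rad, forces in N, time in s.
With the tool pointing down it reaches from about 0.3 to 0.775 m from the base axis. Payload 14.6 kg.
Tool frame: the origin (TCP) lies where the fingers leave the gripper's body, on its centre line; the fingertips stand 97 mm ahead of it and the grasp point (between the pads) lies 78 mm ahead of it (ctrl.finger_overhang is the distance from the TCP to the fingertips, in m); z points along the fingers, y is the direction in which the jaws open and shut (so a half turn about z gives the same grasp; the last joint's range is limited). The gripper opens to 94 mm and grips with 3 to 60 N. Pads are 16 mm wide; open, the fingers measure 119 mm over their backs; the gripper's body (75 mm by 177 mm) begins 78 mm behind the grasp point.
Start: joints at [-1.258, 0.3, 1.521, -0, 1.321, -0.067], TCP at [0.204, -0.511, 0.303] pointing down, gripper open.
Joint ranges: [-3.03, 3.03], [-0.79, 2.21], [0.23, 2.52], [-1.04, 4.18], [0, 3.07], [-2.55, 2.55]. Speed limits (rad/s): [2.22, 2.22, 2.57, 3.14, 3.14, 3.14].

### API

Orientations are given as [roll, pitch, yaw] about the fixed x, y, z axes, in that order (R = Rz(yaw) Ry(pitch) Rx(roll)).
In Python, from station import ctrl, imaging, hand_in gives the robot as it stands.
- The arm moves only by the shell command python3 -m pendant 'ROWS' [FORCE]. ROWS is JSON, a list of rows, each a list of 7 numbers: the shift along the tool's x, y, z normalised to -1 to 1, where 1 is 120 mm, then the turn, a rotation vector about the tool's x, y, z normalised to -1 to 1, where 1 is 30 degrees, then the closure, from -1 (fully open) to 1 (shut). A call has 1 to 10 rows; each row shifts and turns the commanded pose from where the row before left it, along the tool's axes as they then stand; what a row does not reach is not made up. A row lasts 1/12 s, in which the tool goes at most 41.7 mm and 7.16 degrees, less where a joint would pass 70% of its speed; a pose out of reach is approached as far as the arm can. A call with a number of a shift or a turn outside -1 to 1 is refused whole. A call with a gripper value outside its range is refused whole. The fingers move at their own pace and stop on an object; FORCE is the grip in N (left out, the last holds). Time passes only in rows, so rows that do not move let the fingers close. It gives the time, the measured TCP pose, the force and the opening at its end, in the units of the state.
- ctrl.get_obs(): the state, without advancing time (a new reading comes with each control period).
- imaging.camera(name): name is "scene" or "side" or "wrist"; returns a dict with "image" (384x512x3 uint8, red, green, blue), "mtx" (3x3 intrinsics, pixels), "rvec" (rotation vector, rad) and "tvec" (3), from world to camera coordinates, as OpenCV has them. Camera axes: x right, y down, z forward; pixel columns grow to the right and rows downward; lengths in m; the calibration is good to about 2 mm. A picture is of the moment at which its call begins. There is no depth.
- hand_in(): hands the job in, once; it reports no verdict.
The state is a dict: "time_s": time; "qpos": joint angles; "joint_vel": joint speeds; "tau": joint torques, N m; "ee_pos": TCP position; "eef_rot": TCP orientation; "force": force on the tool from outside, world axes, zero at the start; "moment": the same for the moment, N m; "grip_width": finger opening in m.
Only numpy, scipy, OpenCV 4.12 (cv2) and the standard library are available. Lean on these libraries where they do the work, as an engineer would, in place of code of your own. Each camera call takes 0.05 s, during which the arm holds its last target.

### The job

Pick up the drilled brass weight, thread it onto the free end of the bent iron fire-shutter lever, slide it round the bend and push the stiff stop ring with it until the ring is fully home against the shoulder by the pivot; press it there firmly for a moment with about 15 N, then let go and leave the weight hanging there against the ring. Work gently: never force or jam the weight on the lever with more than 25 N, do not swing the lever away from where it stands, and leave the lens, the tin box and the reel hub alone.

Things in the scene. Friction and masses are not known exactly. Their poses are not given: they have to be found in the camera images.
- weight: Loose brass block, 24 mm thick (x), 40 mm wide (y), 48 mm tall (z), 0.28 to 0.44 kg; it stands upright on the cabinet top. Origin: centre of its underside, z up. An 18 mm hole with chamfered rims runs straight through it along x, its centre 30 mm above the underside. Same both ways round. Grip it across its width at the height of the hole.
- weight_hole (a point): Centre of the weight's hole (30 mm above its underside, mid thickness); axes as the weight's: x along the hole, z up.
- lever: Iron lever: level round rod, 14 mm diameter, centre line 120 mm above the top. Origin: pivot axis at rod height; x outward along the inner arm, z up. Along x: pivot boss of 22 mm radius, shoulder collar, stop ring, bare straight rod to 150 mm; there a forged bend of about 60 degrees towards -y, about 60 mm centre-line radius, leads level to the handle. The forging is rough: see handle_end.
- bracket: Fixed foot of the lever, 90 x 90 x 10 mm, with a 40 mm round post; origin: centre of its underside, below the pivot. The vertical pivot is stiff (friction 1.2 N m): the lever stays where it is left, but a sideways push of about 4 to 5 N at its free end swings it.
- handle_end (a point): Extreme free end of the rod, on its centre line; x points outward along the straight handle (95 mm long, 14 mm diameter, round-ended), z up. Nominally at (249.5, -112.3) mm in the frame of the lever, but each forging differs: the rod may kink by up to 0.1 rad either way at each end and in the middle of the bend, so the bend runs some mm off any drawn arc and must be followed by feel.
- stop_ring: Brass stop ring on the inner arm, 15 mm long, 30 mm diameter; origin: centre of its face towards the pivot, axes as the lever's. Slides stiffly (about 6 N), stays where it is left. It starts 15 to 35 mm out from the shoulder (a collar 26 mm wide, 10 mm long, fast on the arm 38 to 66 mm from the pivot axis, each time elsewhere) and stops dead on it: feel for that, the push then rises.
- lens: Frosted glass condenser lens lying flat, 68 mm diameter, 22 mm high; origin: centre of its underside. Leave alone.
- carbon_box: Round tin carbon box, 75 mm diameter, 48 mm high; origin: centre of its underside. Leave alone.
- reel_hub: Brass reel hub standing on its flange, 68 mm diameter, 44 mm high; origin: centre of its underside. Leave alone.

How it is judged:
On the way, in this order (a step that is already met when the one before it is completed fails the run):
1. the weight is threaded on the straight handle (x of weight_hole in the frame of handle_end between -0.095 and -0.015 m and y of weight_hole in the frame of handle_end between -0.009 and 0.009 m and z of weight_hole in the frame of handle_end between -0.009 and 0.009 m), for 0.1 s.
2. the weight has come round the bend onto the straight inner arm (x of weight_hole in the frame of lever between 0.05 and 0.14 m and y of weight_hole in the frame of lever between -0.009 and 0.009 m and z of weight_hole in the frame of lever between -0.009 and 0.009 m), for 0.1 s.
3. the weight is pressed firmly on the ring, which bears more than its 6 N of friction only when it is home on the shoulder (contact force between weight and stop_ring above 10 N), for 0.2 s.
At the end, for the whole second after the job is handed in: Stop ring home (its inner face at most 68 mm from the pivot axis, left where the firm press brought it); weight at rest, released, hanging on the inner arm within 4.5 mm of touching the ring; lever end within 15 mm, lens, tin box and reel hub within 20 mm of where they stood (x of weight_hole in the frame of stop_ring between 0.022 and 0.0315 m and x of stop_ring in the frame of lever below 0.068 m and y of weight_hole in the frame of lever between -0.009 and 0.009 m and z of weight_hole in the frame of lever between -0.009 and 0.009 m and linear speed of weight below 0.02 m/s and contact force between the fingers and weight below 0.1 N and distance of handle_end from where it was at the start of the episode below 0.015 m and distance of each of lens, carbon_box, reel_hub from where it was at the start of the episode below 0.02 m).
It fails at once if the weight is forced on the lever or the ring (more than 25 N) (contact force between weight and lever above 25 N).
It fails at once if the lever is swung: its free end more than 15 mm from where it stood (distance of handle_end from where it was at the start of the episode above 0.015 m).
It fails at once if the lens, the tin box or the reel hub is shifted by more than 20 mm (distance of any of lens, carbon_box, reel_hub from where it was at the start of the episode above 0.02 m).
It also fails if it takes over 72 s, if anything falls off the work surface, if the arm or the gripper's body presses on something with over 40 N, if the wrist force passes 120 N, or if a joint passes its speed limit or range.

## Working session

There is one attempt and no reset: what is moved stays moved. The work goes in short steps, Python scripts to look and compute and a shell command to move; the robot and the scene stay as the last step left them, time stands still between calls to the robot, and variables do not carry over. Pictures are saved under pics/ and viewed, and the job is handed in when it is done.

```bash
ls; mkdir -p pics; python3 - <<'E'
from station import ctrl, imaging
import cv2
print(ctrl.get_obs())
for n in ("scene","side","wrist"):
    c=imaging.camera(n); cv2.imwrite(f"pics/{n}0.png",c["image"][:,:,::-1]); print(n,c["mtx"].tolist(),c["rvec"],c["tvec"])
E
```

```text
pics
{'time_s': 0.0, 'qpos': array([-1.25759010e+00,  3.00451444e-01,  1.52158153e+00,  1.86572022e-06,
        1.32068115e+00, -6.65895006e-02]), 'joint_vel': array([ 0.00198033, -0.00072654, -0.00093628,  0.00047861,  0.00075121,
       -0.00019456]), 'tau': array([ 3.85137264e-04, -5.31808949e+01, -3.52735305e+01,  7.08678877e-02,
        2.44425447e-02, -1.12758078e-04]), 'ee_pos': array([ 0.20385879, -0.51066382,  0.30209686]), 'eef_rot': array([-3.14047379e+00, -7.64258599e-05,  3.79795220e-01]), 'force': array([ 0.24145175, -0.59360915, -0.53248671]), 'moment': array([-0.01995486, -0.04656006, -0.01844413]), 'grip_width': 0.09382528714840561}
scene [[446.60766464825394, 0.0, 251.67370078781514], [0.0, 446.60766464825394, 194.85492554428055], [0.0, 0.0, 1.0]] [ 1.65273767  1.52482422 -0.88385576] [-0.03737698 -0.19832871  1.52450592]
side [[351.9530936361148, 0.0, 252.6009636547363], [0.0, 351.9530936361148, 192.2500204949428], [0.0, 0.0, 1.0]] [ 0.14788595 -2.92010249  1.08384502] [0.54521098 0.12002128 0.92171951]
wrist [[339.4350534347722, 0.0, 258.39350848753116], [0.0, 339.4350534347722, 192.55048974402993], [0.0, 0.0, 1.0]] [-2.41136369  1.6319647   0.2203567 ] [-0.54939342 -0.02751925  0.39089945]
```

View pics/scene0.png

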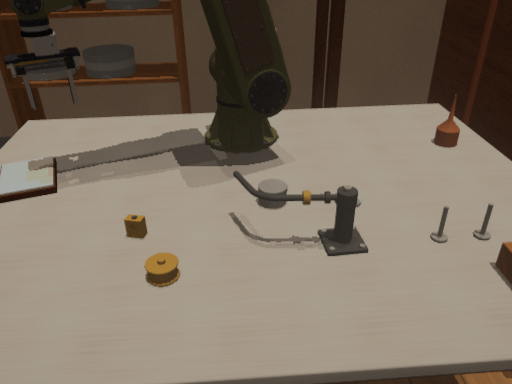

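View pics/side0.png

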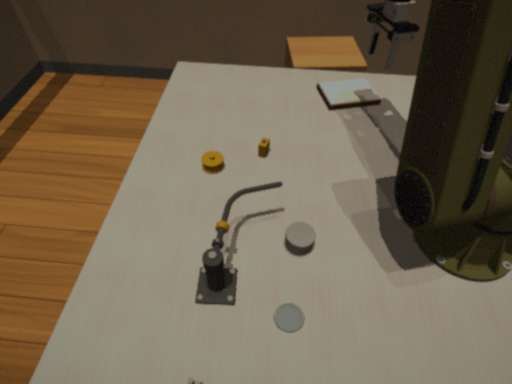

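View pics/wrist0.png

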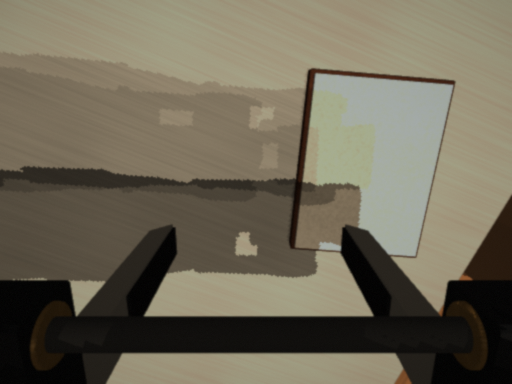

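The scene picture shows the weight at about (135,226), the hub at (162,268), and the lever from (237,175) to its pivot at (346,190). In the side picture the weight is at (264,147) and the handle end at (281,184). I'll enlarge both.

```bash
cat > h.py <<'E'
import numpy as np, cv2
from station import ctrl, imaging
def grab(n):
    c=imaging.camera(n); R=cv2.Rodrigues(np.array(c["rvec"],float))[0]; t=np.array(c["tvec"],float).ravel()
    return dict(img=c["image"][:,:,::-1].copy(),K=np.array(c["mtx"]),R=R,t=t)
def proj(c,p):
    q=(c["R"]@np.atleast_2d(p).T).T+c["t"]; q=q@c["K"].T; return q[:,:2]/q[:,2:]
def onz(c,uv,z):
    d=c["R"].T@np.linalg.inv(c["K"])@np.array([uv[0],uv[1],1.]); o=-c["R"].T@c["t"]
    return o+d*(z-o[2])/d[2]
def crop(c,x0,y0,w,h,s,fn):
    cv2.imwrite(fn,cv2.resize(c["img"][y0:y0+h,x0:x0+w],None,fx=s,fy=s,interpolation=cv2.INTER_CUBIC))
E
python3 - <<'E'
from h import *
import pickle
S=grab("scene");D=grab("side");pickle.dump((S,D),open("cams.pkl","wb"))
crop(S,225,150,150,110,5,"pics/s1.png")
crop(S,110,200,80,90,6,"pics/s2.png")
crop(D,185,170,110,140,4,"pics/d1.png")
crop(D,195,130,90,50,8,"pics/d2.png")
E
```

```text
(no output)
```

View pics/s1.png

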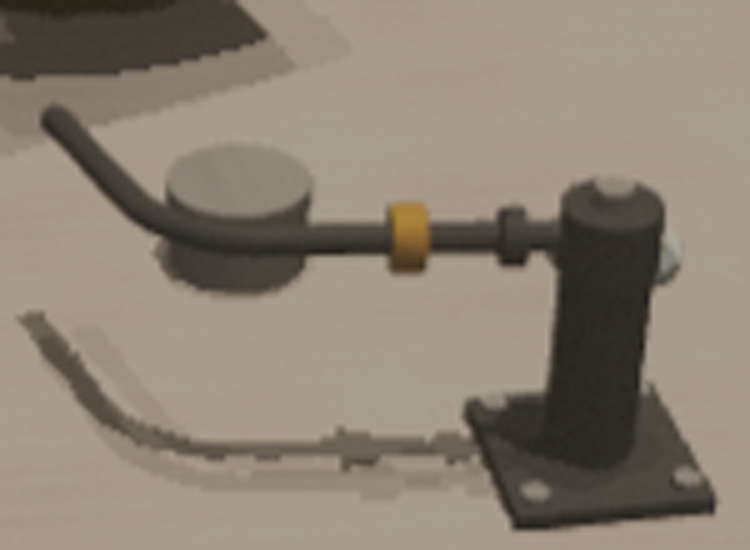

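View pics/s2.png

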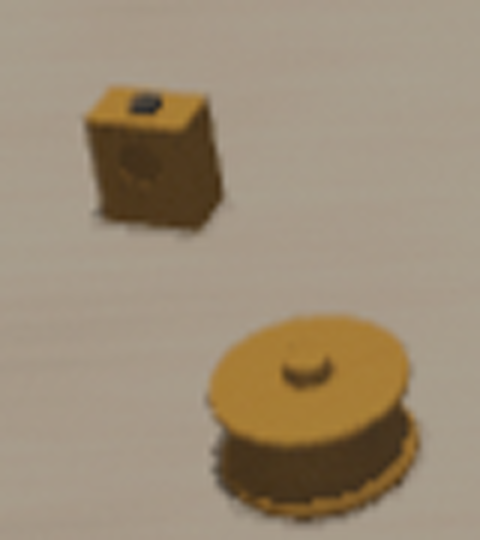

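View pics/d1.png

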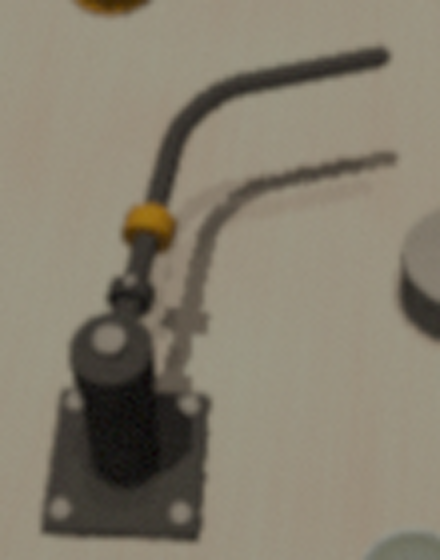

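View pics/d2.png

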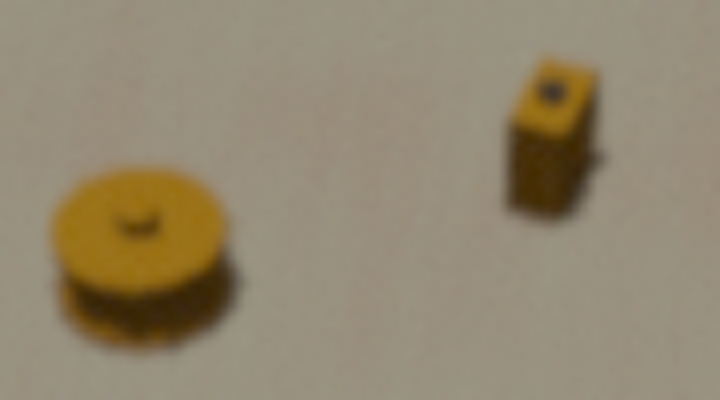

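```bash
python3 - <<'E'
from h import *
import pickle
S,D=pickle.load(open("cams.pkl","rb"))
np.set_printoptions(precision=4,suppress=True)
def pts(c,L,o,s,z): return np.array([onz(c,(o[0]+(p[0]+.5)/s-.5,o[1]+(p[1]+.5)/s-.5),z)[:2] for p in L])
so=(225,150);do=(185,170)
print("lever S",*pts(S,[(42,110),(85,155),(120,195),(210,235),(330,239),(450,237),(540,235)],so,5,.12))
print("lever D",*pts(D,[(389,54),(300,70),(240,84),(175,135),(163,180),(140,262)],do,4,.12))
print("ring S",*pts(S,[(390,239),(427,237),(500,236),(526,236)],so,5,.12))
a=pts(S,[(112,87),(208,97),(187,130),(87,121)],(110,200),6,.048);b=pts(D,[(540,60),(598,70),(568,135),(510,122)],(195,130),8,.048)
for q in(a,b): print(q, q.mean(0), np.linalg.norm(np.roll(q,-1,0)-q,axis=1))
print("dot",pts(S,[(145,103)],(110,200),6,.048),pts(D,[(552,91)],(195,130),8,.048))
print("bracket S",pts(S,[(467,410),(650,390),(715,500),(515,520)],so,5,.01).mean(0),"D",pts(D,[(66,390),(208,400),(198,535),(43,525)],do,4,.01).mean(0))
print("postTop S",pts(S,[(613,205)],so,5,.14),pts(D,[(112,345)],do,4,.14))
print("hub",pts(S,[(310,380)],(110,200),6,.044),"box",pts(S,[(238,182)],so,5,.048))
E
```

```text
lever S [ 0.4775 -0.0378] [ 0.5231 -0.0198] [ 0.5608 -0.0063] [0.5986 0.0297] [0.607 0.08 ] [0.6105 0.1308] [0.6127 0.1689]
lever D [ 0.479  -0.0344] [ 0.5332 -0.0151] [0.5688 0.0002] [0.6026 0.0441] [0.6048 0.0779] [0.6091 0.1352]
ring S [0.6095 0.1053] [0.6095 0.1211] [0.6118 0.1519] [0.6129 0.1628]
[[ 0.5259 -0.2853]
 [ 0.5366 -0.2471]
 [ 0.5587 -0.2519]
 [ 0.5488 -0.2909]] [ 0.5425 -0.2688] [0.0397 0.0226 0.0401 0.0236]
[[ 0.5467 -0.2885]
 [ 0.5237 -0.2851]
 [ 0.5326 -0.2462]
 [ 0.5552 -0.2511]] [ 0.5395 -0.2677] [0.0233 0.0399 0.0232 0.0384]
dot [[ 0.5385 -0.2707]] [[ 0.5406 -0.2708]]
bracket S [0.6217 0.196 ] D [0.612  0.1998]
postTop S [[0.6244 0.1954]] [[0.612  0.1999]]
hub [[ 0.7059 -0.1913]] box [[0.43   0.0606]]
```

Both cameras agree within about 3 mm: weight at (0.541, -0.268) with hole yaw about -14°, handle tip at (0.478, -0.036), handle inward direction about 21°. I'll go above the weight.

```bash
python3 -m pendant '[[0,0,0,0,0,0.2,-1],[0,0,0,0,0,0.2,-1],[0,0,0,0,0,0.2,-1],[0,0,0,0,0,0.2,-1],[0,0,0,0,0,0.2,-1],[0,0,0,0,0,0.193,-1]]'
python3 -m pendant '[[0.186,-0.22,0.03,0,0,0,-1],[0.186,-0.22,0.03,0,0,0,-1],[0.186,-0.22,0.03,0,0,0,-1],[0.186,-0.22,0.03,0,0,0,-1],[0.186,-0.22,0.03,0,0,0,-1],[0.186,-0.22,0.03,0,0,0,-1],[0.186,-0.22,0.03,0,0,0,-1],[0.186,-0.22,0.03,0,0,0,-1],[0.186,-0.22,0.03,0,0,0,-1],[0.186,-0.22,0.03,0,0,0,-1]]'
python3 -m pendant '[[0.186,-0.22,0.03,0,0,0,-1],[0.186,-0.22,0.03,0,0,0,-1],[0,0,0,0,0,0,-1],[0,0,0,0,0,0,-1]]'
python3 - <<'E'
from h import *
c=grab("wrist"); cv2.imwrite("pics/w1.png",c["img"])
E
```

```text
time_s: 0.75
ee_pos: [0.2039, -0.5108, 0.3025]
eef_rot: [-3.141, 0.0, -0.25]
force: [0.2, -1.0, -0.1]
grip_width: 0.0938
time_s: 1.58
ee_pos: [0.4857, -0.3075, 0.2665]
eef_rot: [-3.142, 0.0, -0.245]
force: [-0.2, -0.1, 0.5]
grip_width: 0.0943
time_s: 1.92
ee_pos: [0.5413, -0.2673, 0.2587]
eef_rot: [-3.141, 0.001, -0.242]
force: [-0.1, -0.1, 0.6]
grip_width: 0.0938
```

View pics/w1.png

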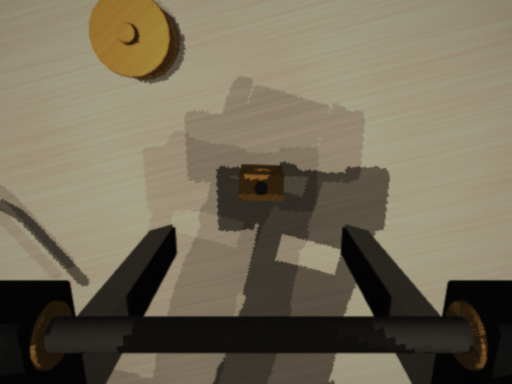

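The weight shows at about (261,187), square to the image, and the handle tip at the left at (85,281). I'll measure both from here.

```bash
python3 - <<'E'
from h import *
import pickle
c=grab("wrist");pickle.dump(c,open("w1.pkl","wb"))
crop(c,230,155,64,56,10,"pics/w1a.png");crop(c,0,190,100,100,6,"pics/w1b.png")
E
```

```text
(no output)
```

View pics/w1a.png

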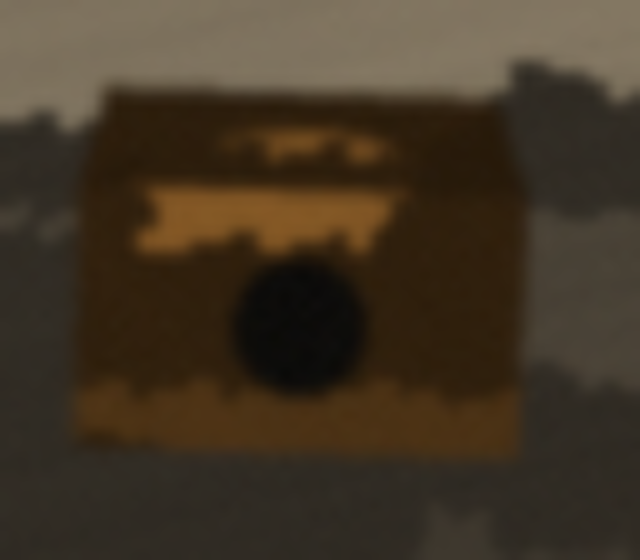

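View pics/w1b.png

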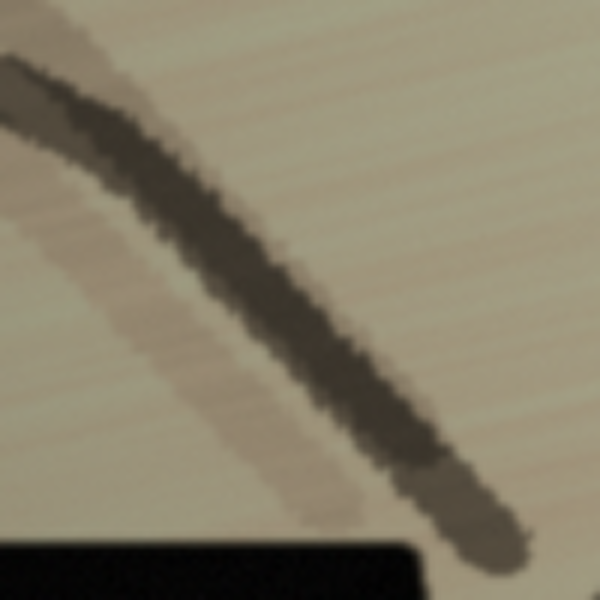

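```bash
python3 - <<'E'
from h import *
import pickle
np.set_printoptions(precision=4,suppress=True)
c=pickle.load(open("w1.pkl","rb"))
q=np.array([onz(c,(230+(u+.5)/10-.5,155+(v+.5)/10-.5),.048)[:2] for u,v in [(80,188),(525,192),(520,458),(75,445),(300,325)]])
print(q,q[:4].mean(0)); 
for a,b in((0,1),(3,2)): d=q[b]-q[a]; print(np.linalg.norm(d),np.degrees(np.arctan2(d[1],d[0])))
print(ctrl.get_obs()['ee_pos'],ctrl.get_obs()['eef_rot'])
E
```

```text
[[ 0.5588 -0.2533]
 [ 0.549  -0.2913]
 [ 0.5252 -0.2854]
 [ 0.5361 -0.2468]
 [ 0.542  -0.2692]] [ 0.5423 -0.2692]
0.03922950750220724 -104.43832717868513
0.040083811244526604 -105.65657380453165
[ 0.5401 -0.2688  0.2594] [ 3.1415  0.0004 -0.2451]
```

```bash
python3 -m pendant '[[0.012,0,0.25,0,0,0.03,-1],[0,0,0.25,0,0,0,-1],[0,0,0.25,0,0,0,-1],[0,0,0.25,0,0,0,-1],[0,0,0.2,0,0,0,-1],[0,0,0.06,0,0,0,-1],[0,0,0,0,0,0,-1],[0,0,0,0,0,0,-1]]'
python3 -m pendant '[[0,0,0,0,0,0,1],[0,0,0,0,0,0,1],[0,0,0,0,0,0,1],[0,0,0,0,0,0,1],[0,0,0,0,0,0,1],[0,0,0,0,0,0,1],[0,0,0,0,0,0,1],[0,0,0,0,0,0,1]]' 35
```

```text
time_s: 2.68
ee_pos: [0.5419, -0.2696, 0.1096]
eef_rot: [3.141, -0.001, -0.261]
force: [0.4, 0.9, 0.7]
grip_width: 0.0938
time_s: 3.35
ee_pos: [0.5419, -0.2687, 0.1082]
eef_rot: [-3.142, 0.0, -0.261]
force: [-0.2, -0.5, -0.0]
grip_width: 0.0441
```

```bash
python3 -m pendant '[[0,0,0,0,0,0,1],[0,0,0,0,0,0,1],[0,0,0,0,0,0,1],[0,0,0,0,0,0,1]]'
python3 -m pendant '[[0,0,-0.1,0,0,0,1],[0,0,-0.2,0,0,0,1],[0,0,-0.2,0,0,0,1],[0,0,-0.2,0,0,0,1],[0,0,-0.05,0,0,0,1],[0,0,0,0,0,0,1],[0,0,0,0,0,0,1]]'
python3 - <<'E'
from h import *
c=grab("wrist"); cv2.imwrite("pics/w2.png",c["img"])
E
```

```text
time_s: 3.68
ee_pos: [0.5419, -0.2688, 0.1082]
eef_rot: [3.142, -0.0, -0.261]
force: [0.1, -0.7, 0.5]
grip_width: 0.0397
time_s: 4.27
ee_pos: [0.5416, -0.2685, 0.1974]
eef_rot: [-3.141, 0.001, -0.261]
force: [-0.7, -0.5, -4.9]
grip_width: 0.0397
```

View pics/w2.png

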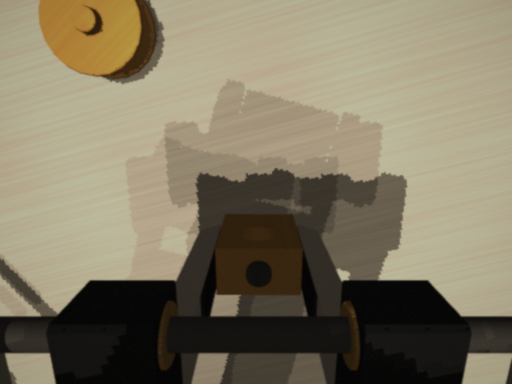

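```bash
python3 -m pendant '[[0,0,0,0,0,-0.2,1],[0,0,0,0,0,-0.2,1],[0,0,0,0,0,-0.2,1],[0,0,0,0,0,-0.2,1],[0,0,0,0,0,-0.2,1],[0,0,-0.007,0,0,-0.2,1],[0,0,0,0,0,0,1]]'
python3 -m pendant '[[-0.03,-0.15,0,0,0,0,1],[-0.03,-0.25,0,0,0,0,1],[-0.03,-0.25,0,0,0,0,1],[-0.03,-0.25,0,0,0,0,1],[-0.03,-0.25,0,0,0,0,1],[-0.03,-0.25,0,0,0,0,1],[-0.03,-0.25,0,0,0,0,1],[-0.03,-0.25,0,0,0,0,1],[0,-0.1,0,0,0,0,1],[0,0,0,0,0,0,1]]'
python3 - <<'E'
from h import *
import pickle
S=grab("scene");D=grab("side");W=grab("wrist");pickle.dump((S,D,W),open("c2.pkl","wb"))
crop(S,190,120,120,90,6,"pics/s3.png")
crop(D,240,140,90,70,8,"pics/d3.png"); cv2.imwrite("pics/w3.png",W["img"])
print(ctrl.get_obs())
E
```

```text
time_s: 4.9
ee_pos: [0.5416, -0.2685, 0.1974]
eef_rot: [-3.139, 0.002, 0.373]
force: [-0.2, 0.0, -4.4]
grip_width: 0.0398
time_s: 5.73
ee_pos: [0.4279, -0.0534, 0.1986]
eef_rot: [-3.141, 0.001, 0.367]
force: [0.6, -0.5, -3.8]
grip_width: 0.0397
{'time_s': 5.8833, 'qpos': array([-2.13674739e-01,  1.65875808e-01,  1.95068570e+00, -1.71636772e-04,
        1.02502450e+00,  9.90932686e-01]), 'joint_vel': array([-0.01109031,  0.00561998, -0.00438537,  0.00069416,  0.00196505,
       -0.00505182]), 'tau': array([ 9.45442133e-01, -4.22385371e+01, -3.08850825e+01,  7.63646211e-02,
       -2.89462006e-02,  7.72714242e-02]), 'ee_pos': array([ 0.42925232, -0.05571656,  0.19889918]), 'eef_rot': array([3.14146629e+00, 7.48244166e-05, 3.66277989e-01]), 'force': array([-0.34381365, -0.15543801, -4.45717878]), 'moment': array([-0.10976282,  0.01973925,  0.02352467]), 'grip_width': 0.03974970944446925}
```

View pics/s3.png

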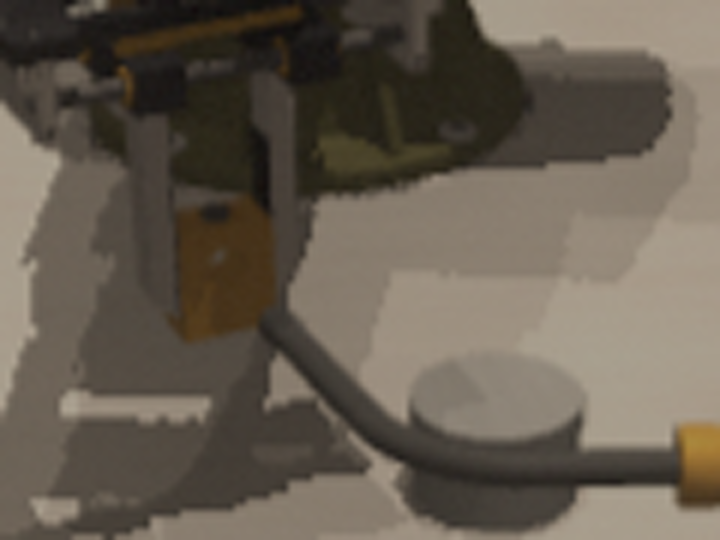

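View pics/d3.png

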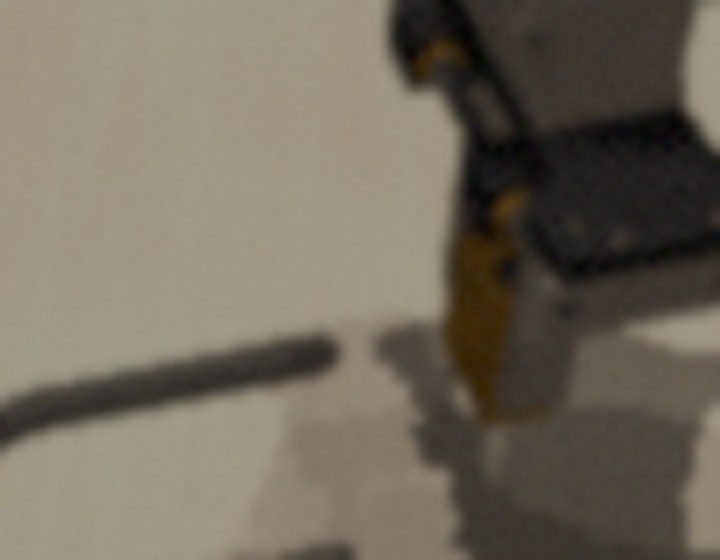

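View pics/w3.png

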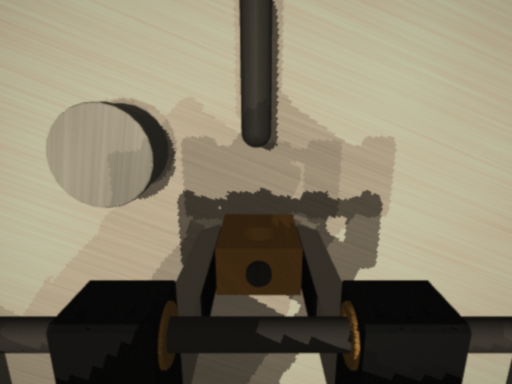

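The wrist view shows the rod tip at about (257,146), running straight up the image, and the weight with its dot at (259,272). I'll measure the lateral offset and angle.

```bash
python3 - <<'E'
from h import *
import pickle
S,D,W=pickle.load(open("c2.pkl","rb")); crop(W,215,0,90,150,4,"pics/w3a.png"); crop(W,205,205,110,95,7,"pics/w3b.png")
g=cv2.cvtColor(W["img"],cv2.COLOR_BGR2GRAY)
for r in (3,30,60,90,115,130,138): print(r,[int(v) for v in g[r,232:286]])
E
```

```text
3 [178, 177, 173, 166, 162, 159, 143, 94, 45, 34, 37, 41, 44, 45, 48, 48, 49, 52, 54, 55, 56, 57, 60, 61, 58, 55, 54, 52, 50, 50, 48, 47, 45, 44, 42, 40, 37, 33, 29, 29, 45, 72, 106, 140, 149, 150, 148, 147, 146, 148, 155, 168, 174, 174]
30 [182, 180, 173, 170, 170, 167, 165, 144, 75, 36, 37, 41, 45, 47, 49, 50, 51, 53, 55, 56, 57, 59, 61, 63, 62, 58, 56, 53, 52, 50, 50, 47, 47, 46, 44, 40, 37, 33, 29, 33, 52, 67, 70, 71, 71, 82, 114, 148, 157, 158, 162, 166, 176, 179]
60 [182, 182, 178, 171, 168, 167, 167, 151, 98, 47, 37, 40, 43, 46, 50, 49, 51, 53, 56, 57, 58, 61, 61, 64, 63, 61, 56, 54, 53, 51, 50, 49, 47, 46, 45, 41, 37, 33, 29, 40, 63, 71, 70, 70, 71, 81, 113, 149, 160, 163, 168, 174, 183, 186]
90 [184, 184, 183, 179, 173, 170, 169, 158, 120, 60, 35, 39, 44, 46, 48, 51, 52, 54, 55, 58, 59, 62, 62, 64, 63, 60, 58, 56, 54, 52, 51, 48, 48, 46, 44, 41, 36, 32, 31, 43, 64, 69, 70, 70, 72, 94, 133, 153, 162, 175, 180, 183, 183, 183]
115 [186, 185, 186, 185, 181, 172, 170, 168, 147, 86, 42, 37, 37, 39, 40, 41, 42, 45, 46, 48, 48, 48, 51, 53, 52, 50, 47, 46, 45, 44, 43, 41, 40, 40, 39, 36, 32, 28, 30, 48, 65, 71, 73, 95, 135, 153, 157, 157, 158, 159, 160, 161, 162, 164]
130 [168, 169, 170, 172, 176, 182, 185, 184, 165, 110, 50, 32, 34, 37, 40, 42, 42, 44, 46, 48, 49, 49, 51, 52, 51, 50, 48, 46, 46, 43, 42, 41, 40, 39, 38, 36, 32, 28, 34, 54, 67, 71, 71, 80, 108, 139, 153, 155, 154, 153, 153, 153, 154, 156]
138 [170, 169, 166, 163, 158, 144, 139, 139, 137, 129, 99, 55, 34, 33, 36, 38, 38, 40, 42, 43, 43, 43, 43, 43, 42, 41, 42, 42, 41, 39, 40, 38, 36, 36, 33, 29, 29, 40, 60, 67, 68, 68, 68, 69, 79, 109, 144, 156, 158, 158, 160, 160, 161, 161]
```

View pics/w3a.png

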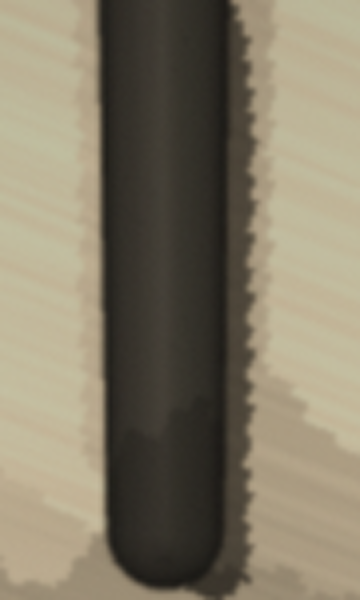

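View pics/w3b.png

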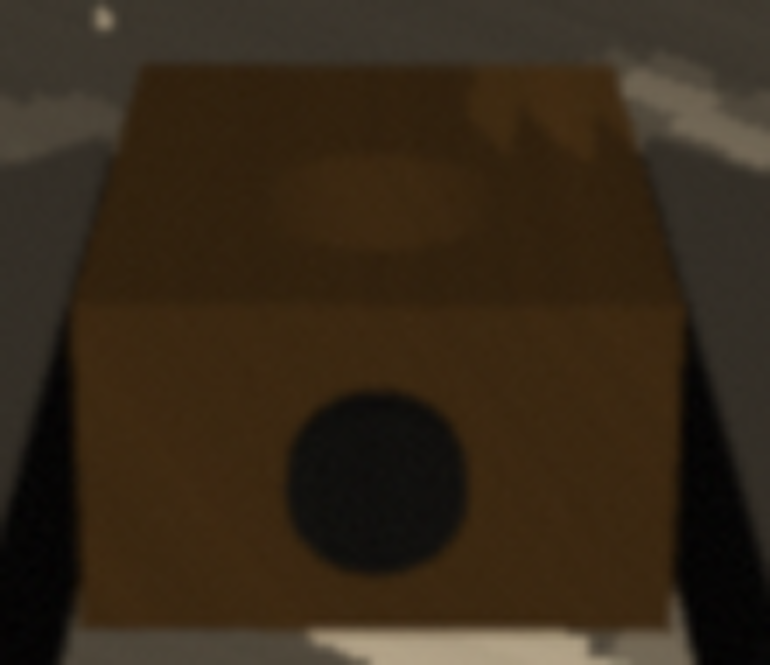

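```bash
cat >> h.py <<'E'
def totool(P,o):
    # world -> weight-hole frame: x along tool x, y along tool y, z down
    from scipy.spatial.transform import Rotation as Ro
    R=Ro.from_euler('xyz',o['eef_rot']).as_matrix()
    return (P-o['ee_pos']-R@[0,0,.0782])@R
E
python3 - <<'E'
from h import *
import pickle
np.set_printoptions(precision=4,suppress=True)
S,D,W=pickle.load(open("c2.pkl","rb"));o=ctrl.get_obs()
for u,v in [(255.5,3),(255.7,30),(255.6,60),(255.7,90),(255.85,115),(255.8,130),(256,147)]:
    P=onz(W,(u,v),.12);print(P,totool(P,o)*1e3)
P=onz(W,(258.86,205+483/7.),.1387);print("dot",P,totool(P,o)*1e3)
for c,(u,v) in((S,(190+(262+.5)/6,120+(318+.5)/6)),(D,(240+337/8,140+350/8))):
    P=onz(c,(u,v),.12);print("tip",P,totool(P,o)*1e3)
E
```

```text
[ 0.5378 -0.0118  0.12  ] [117.1125  -2.1429   0.6901]
[ 0.528  -0.0156  0.12  ] [106.5703  -2.065    0.6909]
[ 0.5166 -0.02    0.12  ] [94.3685 -2.1178  0.6918]
[ 0.5047 -0.0246  0.12  ] [81.6198 -2.0823  0.6928]
[ 0.4944 -0.0286  0.12  ] [70.5509 -2.0206  0.6936]
[ 0.488 -0.031  0.12 ] [63.7049 -2.0479  0.6942]
[ 0.4806 -0.0339  0.12  ] [55.7524 -1.958   0.6948]
dot [ 0.4283 -0.0555  0.1387] [ -0.767   -0.5411 -18.0008]
tip [ 0.4851 -0.0363  0.12  ] [59.1008  1.8455  0.695 ]
tip [ 0.4783 -0.0323  0.12  ] [54.1825 -4.2634  0.6946]
```

The rod lies 1.5 mm to the tool's -y side of the hole, with less than 0.2° of angle error, and the tip is 56 mm ahead. I'll correct and approach.

```bash
python3 -m pendant '[[0.08,-0.012,0.006,0,0,0,1],[0.1,0,0,0,0,0,1],[0.1,0,0,0,0,0,1],[0.03,0,0,0,0,0,1],[0,0,0,0,0,0,1],[0,0,0,0,0,0,1]]'
python3 - <<'E'
from h import *
import pickle
S=grab("scene");D=grab("side");W=grab("wrist");pickle.dump((S,D,W),open("c3.pkl","wb"))
crop(W,205,120,110,100,6,"pics/w4.png");crop(D,240,140,90,70,8,"pics/d4.png")
print(ctrl.get_obs())
E
```

```text
time_s: 6.38
ee_pos: [0.4629, -0.0407, 0.1979]
eef_rot: [-3.141, 0.001, 0.367]
force: [-0.4, -0.1, -4.4]
grip_width: 0.0395
{'time_s': 6.5333, 'qpos': array([-1.66543035e-01,  2.33388439e-01,  1.86916812e+00, -5.54289954e-06,
        1.03930294e+00,  1.03705931e+00]), 'joint_vel': array([ 0.00064989, -0.00418918, -0.0031824 ,  0.00178704, -0.00131658,
        0.00060286]), 'tau': array([ 4.74676641e-02, -4.58166647e+01, -3.18412256e+01,  4.48466046e-02,
       -5.77168562e-02,  2.22901749e-04]), 'ee_pos': array([ 0.46269031, -0.04066561,  0.19830642]), 'eef_rot': array([-3.14146101e+00,  2.32154557e-04,  3.67196804e-01]), 'force': array([ 0.22351037, -0.42389687, -3.55857528]), 'moment': array([-0.03109178,  0.03432394, -0.00752298]), 'grip_width': 0.0396558445017928}
```

View pics/w4.png

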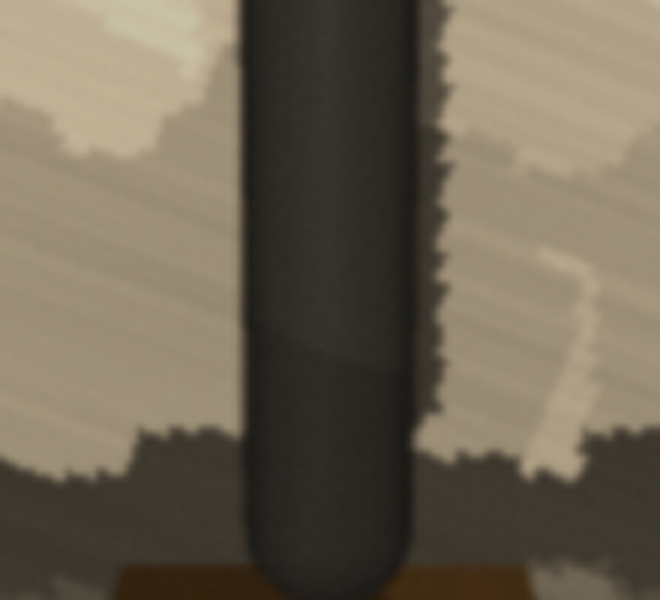

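View pics/d4.png

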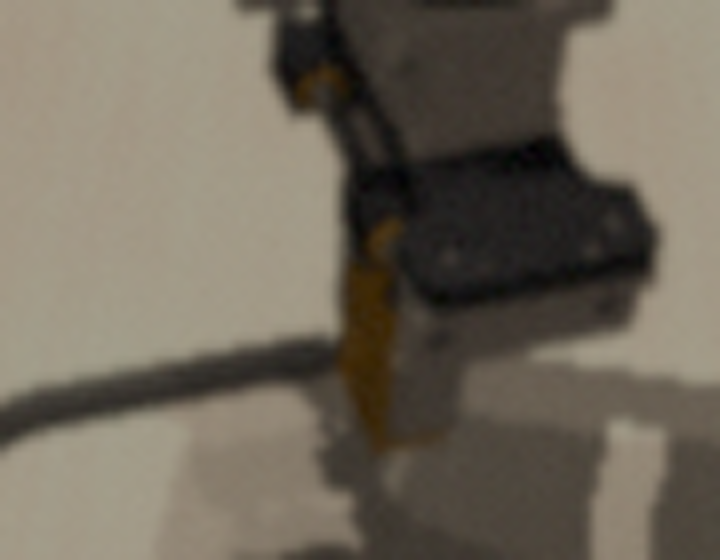

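Rod column 259.8 against weight centre 259.4, so it is aligned. Threading in small steps.

```bash
python3 -m pendant '[[0.03,0,0,0,0,0,1],[0.03,0,0,0,0,0,1],[0.03,0,0,0,0,0,1]]'
python3 -m pendant '[[0.03,0,0,0,0,0,1],[0.03,0,0,0,0,0,1],[0.03,0,0,0,0,0,1]]'
python3 -m pendant '[[0.03,0,0,0,0,0,1],[0.03,0,0,0,0,0,1],[0,0,0,0,0,0,1]]'
```

```text
time_s: 6.78
ee_pos: [0.4734, -0.0365, 0.1985]
eef_rot: [3.141, -0.0, 0.368]
force: [0.1, 0.5, -2.1]
grip_width: 0.0399
time_s: 7.03
ee_pos: [0.4835, -0.0325, 0.1983]
eef_rot: [-3.142, -0.0, 0.368]
force: [0.4, 0.2, -3.8]
grip_width: 0.0397
time_s: 7.28
ee_pos: [0.4904, -0.0299, 0.1983]
eef_rot: [3.142, -0.0, 0.368]
force: [0.4, 0.4, -3.4]
grip_width: 0.0398
```

```bash
python3 - <<'E'
from h import *
W=grab("wrist");cv2.imwrite("pics/w5.png",W["img"]);S=grab("scene");crop(S,195,130,120,90,6,"pics/s5.png")
for i in range(4):
    grab("wrist");o=ctrl.get_obs();print(o["force"].round(2),o["moment"].round(3))
E
```

```text
[ 0.03  0.3  -2.79] [ 0.002 -0.03  -0.006]
[-0.76 -0.34 -3.45] [0.014 0.04  0.023]
[-0.55  0.72 -3.48] [-0.002 -0.002 -0.049]
[ 0.47  0.24 -4.16] [-0.035 -0.032  0.017]
```

View pics/w5.png

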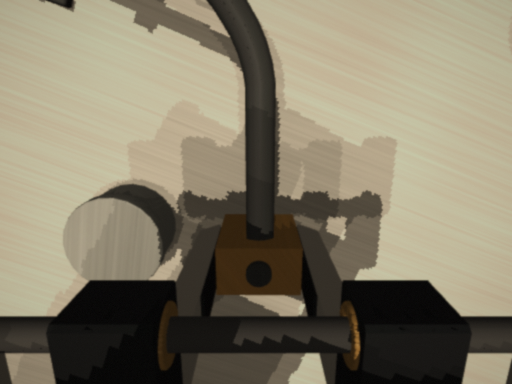

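View pics/s5.png

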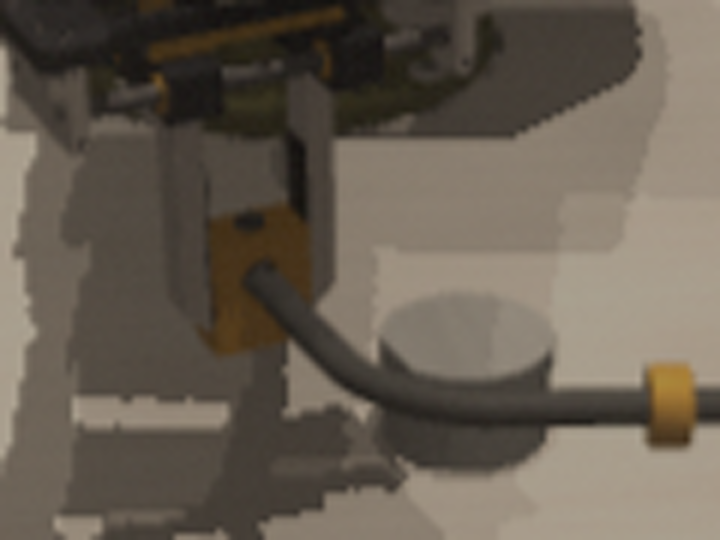

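The weight is on the handle tip, with the rod entering the hole at (260,235) and the bend starting near row 85. I'll extract the centre line ahead.

```bash
cat >> h.py <<'E'
def line_ahead(W,seed,rows,o,thr=66,show=None):
    """dark rod run per row starting around column seed; fits edges normal-agnostic (horizontal scan)"""
    g=cv2.GaussianBlur(cv2.cvtColor(W["img"],cv2.COLOR_BGR2GRAY),(3,1),0)
    out=[];u=seed
    for r in rows:
        row=g[r].astype(int);u=int(round(u))
        if row[u]>=thr: break
        a=u
        while a>0 and row[a-1]<thr:a-=1
        b=u
        while b<511 and row[b+1]<thr:b+=1
        u=(a+b)/2; out.append((u,r,b-a+1))
    return out
E
python3 - <<'E'
from h import *
import pickle
np.set_printoptions(precision=1,suppress=True)
W=grab("wrist");pickle.dump(W,open("c5.pkl","wb"));o=ctrl.get_obs()
L=line_ahead(W,260,range(225,0,-12),o)
for u,r,w in L: print(u,r,w,totool(onz(W,(u,r),.12),o)*1e3)
crop(W,190,0,110,120,5,"pics/w5a.png")
E
```

```text
258.5 225 88 [16.6 -0.3  0.2]
240.0 213 105 [22.9 -9.5  0.2]
261.5 201 154 [29.2  1.2  0.2]
261.0 189 31 [35.3  0.9  0.2]
261.5 177 32 [41.3  1.1  0.2]
261.0 165 31 [47.2  0.9  0.2]
261.5 153 32 [52.9  1.1  0.2]
260.5 141 30 [58.6  0.6  0.2]
260.5 129 30 [64.2  0.6  0.2]
260.5 117 30 [69.6  0.6  0.2]
260.5 105 30 [75.   0.6  0.2]
260.0 93 29 [80.3  0.3  0.2]
259.5 81 30 [85.4  0.1  0.2]
257.0 69 31 [90.5 -1.   0.2]
254.5 57 32 [95.5 -2.1  0.2]
250.5 45 34 [100.4  -3.9   0.2]
246.5 33 34 [105.2  -5.6   0.2]
240.5 21 36 [110.   -8.1   0.2]
233.0 9 37 [114.6 -11.3   0.2]
```

View pics/w5a.png

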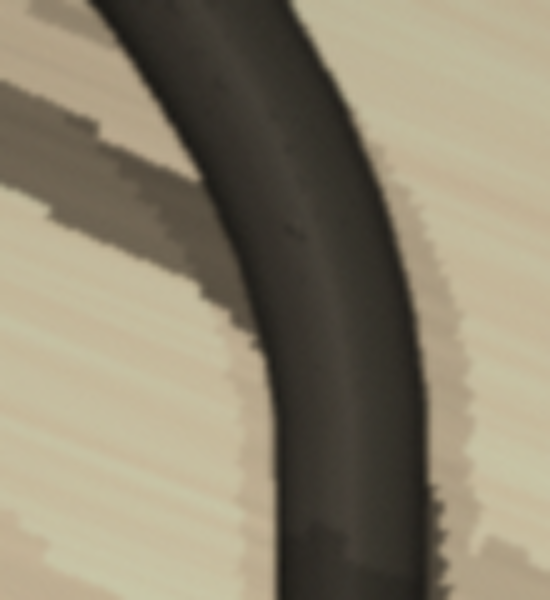

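```bash
python3 - <<'E'
from h import *
import pickle
np.set_printoptions(precision=4,suppress=True)
W=pickle.load(open("c5.pkl","rb"));o=ctrl.get_obs()
W3=pickle.load(open("c3.pkl","rb"))[2]
d=np.array([np.cos(.367),np.sin(.367)]);n=np.array([-d[1],d[0]])
for c,L in((W3,[(260,120),(259.9,180),(259.8,200)]),(W,[(261.2,189),(261.2,165),(260.8,129),(260.4,105)])):
    for p in L:
        P=onz(c,p,.12)[:2]; print(P,P@d,P@n)
print(o["ee_pos"][:2]@n)
S,D=pickle.load(open("cams.pkl","rb"));
S1=grab("scene");d=cv2.absdiff(S["img"],S1["img"]).max(2);
print(line_ahead(W3,260,range(120,215,15),o), d[230:245,320:365].mean(), d[170:215,280:330].mean())
cv2.imwrite("pics/diff.png",np.hstack([cv2.resize(x["img"][180:215,240:330],None,fx=4,fy=4) for x in(S,S1)]))
E
```

```text
[ 0.5265 -0.0165] 0.4855563191669925 -0.20430411846859875
[ 0.5    -0.0267] 0.4570993440242221 -0.20432652049531014
[ 0.4905 -0.0303] 0.44699478351295835 -0.20430166968057759
[ 0.523  -0.0184] 0.4816261274603146 -0.20480938923553382
[ 0.5341 -0.014 ] 0.4935153932307268 -0.2047633926128766
[ 0.5499 -0.0077] 0.5105253953118507 -0.20451126660467936
[ 0.5599 -0.0036] 0.5213510818816095 -0.20428982517863795
-0.20382366356064277
[(260.5, 120, 30), (260.5, 135, 30), (261.5, 150, 32), (261.0, 165, 31), (261.5, 180, 32), (251.0, 195, 47), (261.5, 210, 152)] 1.68 2.093777777777778
```

View pics/diff.png

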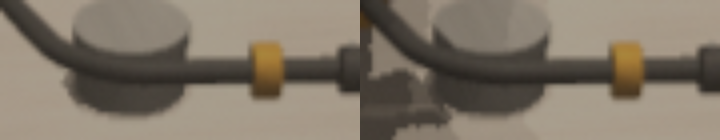

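The lever hasn't moved. The shadow was biasing my edge, and the true lateral error is about 0.8 mm. I'll correct that and advance along the straight handle.

```bash
python3 -m pendant '[[0.03,0.007,0,0,0,0,1],[0.04,0,0,0,0,0,1],[0.05,0,0,0,0,0,1]]'
python3 -m pendant '[[0.05,0,0,0,0,0,1],[0.05,0,0,0,0,0,1],[0.05,0,0,0,0,0,1]]'
python3 -m pendant '[[0.05,0,0,0,0,0,1],[0.05,0,0,0,0,0,1],[0.03,0,0,0,0,0,1],[0,0,0,0,0,0,1]]'
python3 - <<'E'
from h import *
import pickle
np.set_printoptions(precision=1,suppress=True)
W=grab("wrist");pickle.dump(W,open("c6.pkl","wb"));o=ctrl.get_obs();print(o)
L=line_ahead(W,260,range(205,0,-10),o,55)
for u,r,w in L: print(u,r,w,totool(onz(W,(u,r),.12),o)*1e3)
cv2.imwrite("pics/w6.png",W["img"])
E
```

```text
time_s: 7.93
ee_pos: [0.5041, -0.0256, 0.1985]
eef_rot: [3.142, -0.0, 0.368]
force: [0.1, 0.1, -4.1]
grip_width: 0.0403
time_s: 8.18
ee_pos: [0.521, -0.0189, 0.1983]
eef_rot: [-3.142, 0.0, 0.368]
force: [-0.1, 0.4, -4.4]
grip_width: 0.0402
time_s: 8.52
ee_pos: [0.5355, -0.0133, 0.1983]
eef_rot: [-3.142, -0.0, 0.368]
force: [0.4, 0.5, -4.7]
grip_width: 0.04
{'time_s': 8.5667, 'qpos': array([-0.1,  0.4,  1.7, -0. ,  1.1,  1.1]), 'joint_vel': array([-0., -0.,  0., -0., -0., -0.]), 'tau': array([  0.3, -55.4, -33.6,   0.1,  -0.1,   0.1]), 'ee_pos': array([ 0.5, -0. ,  0.2]), 'eef_rot': array([-3.1,  0. ,  0.4]), 'force': array([-0.6,  0.8, -4.3]), 'moment': array([ 0., -0.,  0.]), 'grip_width': 0.039760354004706504}
258.0 205 31 [27.6 -0.6 -0. ]
258.0 195 31 [32.7 -0.6 -0. ]
259.0 185 29 [37.8 -0.1 -0. ]
257.5 175 30 [42.8 -0.8 -0. ]
255.0 165 31 [47.7 -2.  -0. ]
251.5 155 32 [52.5 -3.7 -0. ]
246.5 145 32 [57.2 -6.  -0. ]
240.5 135 34 [61.9 -8.8 -0. ]
239.0 125 25 [66.5 -9.4 -0. ]
239.0 115 11 [71.  -9.3 -0. ]
```

View pics/w6.png

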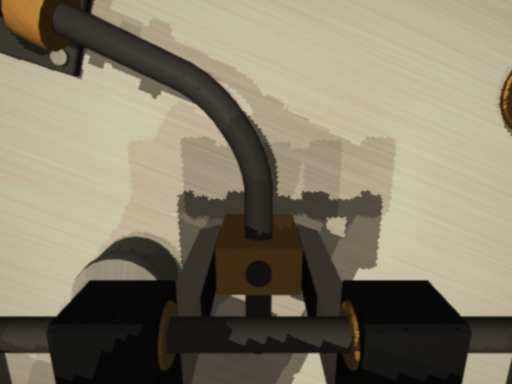

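The picture now shows the whole bend, from the weight at (258,230) to the ring at (30,20). I'll enlarge it to trace the centre line.

```bash
python3 - <<'E'
from h import *
import pickle
W=pickle.load(open("c6.pkl","rb"))
crop(W,130,30,160,115,5,"pics/w6a.png");crop(W,20,0,160,100,5,"pics/w6b.png")
crop(W,200,110,90,110,5,"pics/w6c.png")
E
```

View pics/w6a.png

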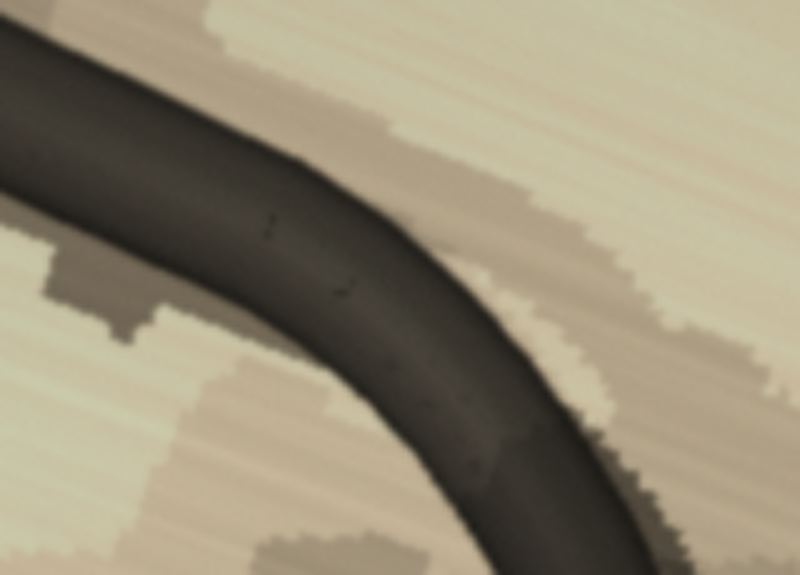

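View pics/w6b.png

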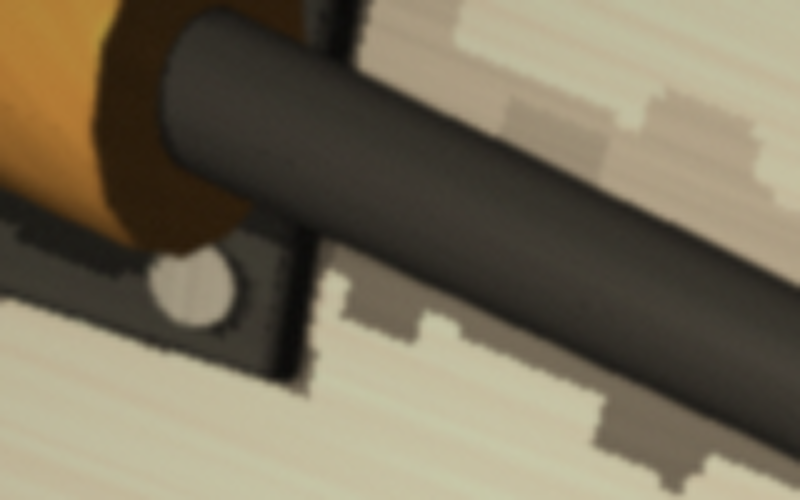

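View pics/w6c.png

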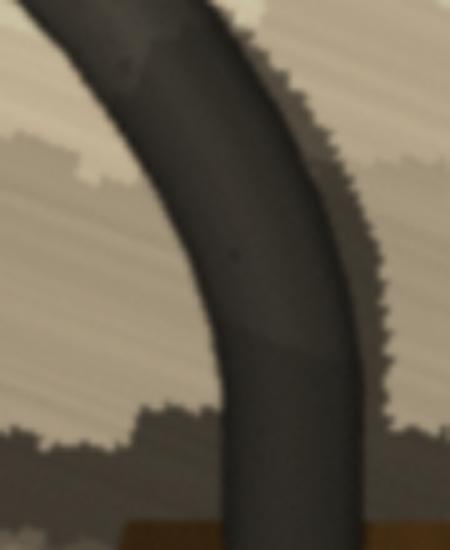

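```bash
python3 - <<'E'
from h import *
import pickle
np.set_printoptions(precision=2,suppress=True)
W=pickle.load(open("c6.pkl","rb"));o=ctrl.get_obs()
A=[(294,540,'c'),(292,400,'c'),(282,298,'c'),(251,205,'c'),(201,118,'c'),(557,525,'a'),(147,42,'c'),(475,405,'a'),(400,322,'a'),(312,256,'a'),(197,196,'a'),(85,141,'a'),(732,340,'b'),(535,240,'b'),(337,146,'b')]
O={'a':(130,30),'b':(20,0),'c':(200,110)}
Q=[]
for u,v,k in A:
    uv=(O[k][0]+(u+.5)/5-.5,O[k][1]+(v+.5)/5-.5)
    P=onz(W,uv,.12); Q.append(np.r_[totool(P,o)[:2]*1e3,P[:2]*1e3])
Q=np.array(Q); d=np.diff(Q,axis=0)
print(np.c_[Q,np.r_[0,np.degrees(np.arctan2(-d[:,1],d[:,0]))]])
np.save("path.npy",Q); print(o["ee_pos"],o["eef_rot"])
E
```

```text
[[  21.01   -0.36  554.56   -5.58    0.  ]
 [  35.48   -0.57  567.99   -0.18    0.84]
 [  45.62   -1.54  577.1     4.37    5.46]
 [  54.58   -4.46  584.4    10.32   18.1 ]
 [  62.72   -9.09  590.34   17.57   29.58]
 [  62.08   -8.54  589.93   16.82 -139.52]
 [  69.66  -13.98  595.05   24.63   35.67]
 [  72.98  -15.93  597.45   27.64   30.39]
 [  80.29  -22.54  601.89   36.44   42.14]
 [  85.97  -30.23  604.43   45.65   53.54]
 [  91.03  -40.2   605.56   56.78   63.07]
 [  95.6   -49.76  606.38   67.35   64.5 ]
 [  91.53  -41.5   605.56   58.17 -116.17]
 [  99.76  -58.16  607.25   76.68   63.72]
 [ 107.28  -74.5   608.39   94.63   65.29]]
[ 0.54 -0.01  0.2 ] [-3.14  0.    0.37]
```

```bash
cat > fit.py <<'E'
from h import *
from scipy.optimize import least_squares
Q=np.load("path.npy")
P=Q[:,:2].copy(); P[:,1]=-P[:,1]-.45   # left-positive, bias removed
ds=.5
def curve(p):
    xb,y0,h0,k1,k2,k3=p
    s=np.arange(-60,220,ds); th=np.where(s<0,h0,0.)
    L=62.83
    sc=np.clip(s,0,L)
    th=h0+sc/60+k1*(s>=0)+k2*(s>=L/2)+k3*(s>=L)
    i0=int(round(60/ds))
    xy=np.cumsum(np.c_[np.cos(th),np.sin(th)]*ds,0); xy=xy-xy[i0]+[xb,y0]
    return s,xy,th
def res(p):
    s,xy,th=curve(p)
    r=[]
    for q in P:
        i=np.argmin(((xy-q)**2).sum(1)); r.append(np.array([-np.sin(th[i]),np.cos(th[i])])@(q-xy[i]))
    return np.r_[r,np.array(p[2:])*[2,3,3,3]]
sol=least_squares(res,[40,0,0,0,0,0],diff_step=1e-2,x_scale=[1,1,.05,.05,.05,.05])
if __name__=="__main__":
    np.set_printoptions(precision=3,suppress=True)
    print(sol.x,res(sol.x)[:len(P)])
    s,xy,th=curve(sol.x)
    # smoothed heading for the 24mm block
    S=np.arange(0,150,5.)
    i=np.argmin(xy[:,0]**2+xy[:,1]**2)
    pos=[];hd=[]
    for d in S:
        j=i+int(round(d/ds)); w=slice(max(j-int(12/ds),0),j+int(12/ds)+1)
        c=xy[w]; m=c[-1]-c[0]; hh=np.arctan2(m[1],m[0]); n=np.array([-np.sin(hh),np.cos(hh)])
        off=(c-xy[j])@n; pos.append(xy[j]+n*(off.max()+off.min())/2); hd.append(hh)
    pos=np.array(pos);hd=np.array(hd)
    # keep lateral at present tool pos offset
    cur=np.zeros(2);ch=0
    for d,p,h in zip(S,pos,hd):
        v=p-cur; c,sn=np.cos(ch),np.sin(ch); tx=c*v[0]+sn*v[1]; tl=-sn*v[0]+c*v[1]
        print(f"s={d:.0f} pos {p.round(1)} hd {np.degrees(h):.1f}  row x {tx/120:.3f} y {-tl/120:.3f} turnz {-np.degrees(h-ch)/30:.3f}")
        cur,ch=p,h
E
python3 fit.py
```

```text
[39.44   0.097  0.009  0.123 -0.086  0.037] [ 0.032  0.117 -0.181 -0.206  0.184  0.048  0.32  -0.102 -0.283 -0.1
  0.078  0.039  0.18  -0.142  0.039]
s=0 pos [-0.1 -0.3] hd 0.5  row x -0.000 y 0.003 turnz -0.017
s=5 pos [ 4.9 -0.3] hd 0.5  row x 0.042 y 0.000 turnz 0.000
s=10 pos [ 9.9 -0.2] hd 0.5  row x 0.042 y 0.000 turnz 0.000
s=15 pos [14.9 -0.2] hd 0.5  row x 0.042 y 0.000 turnz 0.000
s=20 pos [19.9 -0.1] hd 0.5  row x 0.042 y 0.000 turnz 0.000
s=25 pos [24.9 -0.1] hd 0.5  row x 0.042 y 0.000 turnz 0.000
s=30 pos [29.9 -0. ] hd 1.5  row x 0.042 y -0.000 turnz -0.034
s=35 pos [34.9  0.2] hd 4.0  row x 0.042 y -0.001 turnz -0.084
s=40 pos [39.8  0.8] hd 7.5  row x 0.041 y -0.002 turnz -0.117
s=45 pos [44.7  1.8] hd 12.1  row x 0.041 y -0.002 turnz -0.150
s=50 pos [49.5  3. ] hd 17.6  row x 0.041 y -0.002 turnz -0.183
s=55 pos [54.1  4.7] hd 22.6  row x 0.041 y -0.002 turnz -0.168
s=60 pos [58.6  6.8] hd 27.1  row x 0.041 y -0.001 turnz -0.149
s=65 pos [63.   9.1] hd 30.8  row x 0.041 y -0.001 turnz -0.125
s=70 pos [67.2 11.8] hd 34.5  row x 0.041 y -0.002 turnz -0.125
s=75 pos [7
[... 263 characters left out ...]
 hd 55.8  row x 0.041 y -0.002 turnz -0.158
s=100 pos [87.4 33.3] hd 59.5  row x 0.041 y -0.001 turnz -0.125
s=105 pos [89.9 37.6] hd 62.3  row x 0.041 y -0.000 turnz -0.091
s=110 pos [92.2 42.1] hd 64.0  row x 0.042 y -0.000 turnz -0.058
s=115 pos [94.3 46.6] hd 64.7  row x 0.042 y -0.000 turnz -0.023
s=120 pos [96.5 51.1] hd 64.7  row x 0.042 y -0.000 turnz -0.000
s=125 pos [98.6 55.6] hd 64.7  row x 0.042 y -0.000 turnz -0.000
s=130 pos [100.8  60.1] hd 64.7  row x 0.042 y -0.000 turnz -0.000
s=135 pos [102.9  64.7] hd 64.7  row x 0.042 y 0.000 turnz -0.000
s=140 pos [105.   69.2] hd 64.7  row x 0.042 y -0.000 turnz -0.000
s=145 pos [107.2  73.7] hd 64.7  row x 0.042 y -0.000 turnz -0.000
```

The kinked-arc model fits the traced line to 0.3 mm. I'll follow it in small rows, watching the force.

```bash
python3 -m pendant '[[0.042,0.002,0,0,0,-0.017,1],[0.042,0,0,0,0,0,1],[0.042,0,0,0,0,0,1],[0.042,0,0,0,0,0,1],[0.021,0,0,0,0,0,1],[0.021,0,0,0,0,0,1]]'
python3 -m pendant '[[0.021,0,0,0,0,-0.017,1],[0.021,0,0,0,0,-0.017,1],[0.021,0,0,0,0,-0.042,1],[0.021,-0.001,0,0,0,-0.042,1]]'
python3 -m pendant '[[0.021,-0.001,0,0,0,-0.058,1],[0.021,-0.001,0,0,0,-0.059,1],[0.021,-0.001,0,0,0,-0.075,1],[0.02,-0.001,0,0,0,-0.075,1]]'
python3 - <<'E'
from h import *
W=grab("wrist");cv2.imwrite("pics/w7.png",W["img"]);o=ctrl.get_obs();print(o["ee_pos"],o["eef_rot"],o["force"],o["moment"])
E
```

```text
time_s: 9.07
ee_pos: [0.5588, -0.0044, 0.1983]
eef_rot: [-3.142, 0.0, 0.377]
force: [-0.0, -0.1, -3.6]
grip_width: 0.0398
time_s: 9.4
ee_pos: [0.5679, -0.0005, 0.1984]
eef_rot: [3.142, 0.0, 0.441]
force: [-0.8, 0.5, -4.3]
grip_width: 0.0394
time_s: 9.73
ee_pos: [0.5765, 0.0046, 0.1984]
eef_rot: [-3.142, 0.0, 0.582]
force: [0.1, 0.7, -3.5]
grip_width: 0.0394
[0.57672769 0.00473567 0.19838043] [ 3.14155640e+00 -1.69635748e-04  5.84413155e-01] [ 0.32464742 -0.23083755 -3.98864647] [ 0.00979274 -0.02984902 -0.01702043]
```

View pics/w7.png

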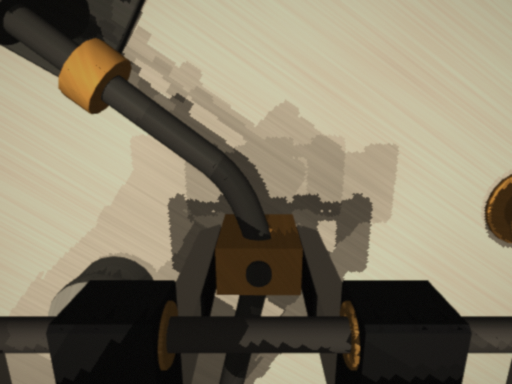

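No contact forces so far. The rod enters at (257,230) and leaves below at (248,300), centred in the hole. Continuing.

```bash
python3 -m pendant '[[0.021,-0.001,0,0,0,-0.09,1],[0.02,-0.001,0,0,0,-0.09,1],[0.021,-0.001,0,0,0,-0.084,1],[0.02,-0.001,0,0,0,-0.084,1]]'
python3 -m pendant '[[0.021,-0.001,0,0,0,-0.075,1],[0.02,0,0,0,0,-0.075,1],[0.021,-0.001,0,0,0,-0.063,1],[0.02,0,0,0,0,-0.063,1]]'
python3 -m pendant '[[0.021,-0.001,0,0,0,-0.063,1],[0.02,-0.001,0,0,0,-0.063,1]]'
python3 - <<'E'
from h import *
import pickle
W=grab("wrist");pickle.dump(W,open("c8.pkl","wb"));cv2.imwrite("pics/w8.png",W["img"]);o=ctrl.get_obs();print(o["ee_pos"],o["eef_rot"],o["force"],o["moment"])
E
```

```text
time_s: 10.12
ee_pos: [0.584, 0.0108, 0.1984]
eef_rot: [3.142, 0.0, 0.763]
force: [-1.3, -0.3, -3.9]
grip_width: 0.0397
time_s: 10.45
ee_pos: [0.5905, 0.0182, 0.1983]
eef_rot: [-3.142, 0.0, 0.907]
force: [0.0, -0.8, -3.1]
grip_width: 0.0397
time_s: 10.62
ee_pos: [0.5933, 0.0222, 0.1984]
eef_rot: [-3.142, 0.0, 0.973]
force: [-0.1, 0.4, -4.0]
grip_width: 0.0401
[0.59341361 0.02257839 0.19833618] [-3.14154421e+00 -7.76400927e-05  9.75273210e-01] [-0.29838377  0.52846263 -4.03918525] [-0.00709482 -0.03392977 -0.04134871]
```

View pics/w8.png

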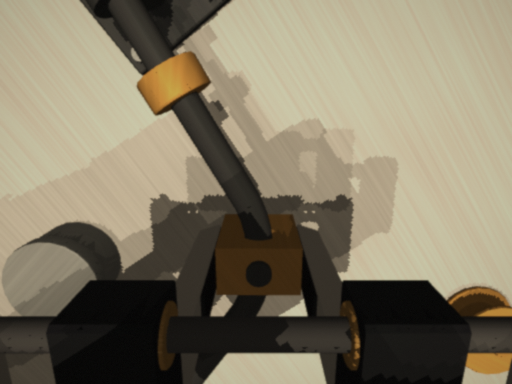

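Still no contact. I'll re-measure the arm line from this view before the second half.

```bash
python3 - <<'E'
from h import *
import pickle
W=pickle.load(open("c8.pkl","rb"))
crop(W,160,70,120,170,3.5 if 0 else 4,"pics/w8a.png")
E
```

```text
(no output)
```

View pics/w8a.png

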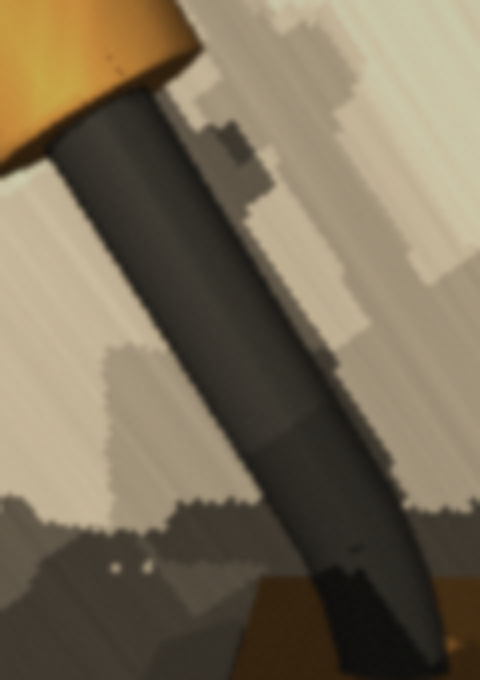

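```bash
cat > chk.py <<'E'
from h import *
import pickle,sys
from fit import sol,curve
np.set_printoptions(precision=2,suppress=True)
def old2world(xy,):  # old tool frame at c6 (left-positive) -> world mm ; bias y put back
    Q=np.load("path.npy"); A=np.c_[Q[:,0],-Q[:,1],np.ones(len(Q))]; M=np.linalg.lstsq(A,Q[:,2:],rcond=None)[0]
    return np.c_[xy[:,0],xy[:,1],np.ones(len(xy))]@M
s,xy,th=curve(sol.x)
wc=old2world(xy)   # true-bias model, i.e. in tool-position coordinates
E
python3 - <<'E'
from chk import *
W=pickle.load(open("c8.pkl","rb"));o=ctrl.get_obs()
tw=np.degrees(o["eef_rot"][2])
for u,v in [(108,137),(195,269),(282,405),(345,517),(375,587),(391,650)]:
    P=onz(W,(160+(u+.5)/4-.5,70+(v+.5)/4-.5),.12); t=totool(P,o)*1e3
    t[1]+=.5  # weight bias
    a=o["eef_rot"][2]; p=o["ee_pos"][:2]*1e3+t[0]*np.array([np.cos(a),np.sin(a)])+t[1]*np.array([np.sin(a),-np.cos(a)])
    i=np.argmin(((wc-p)**2).sum(1)); h=th[i]+.367
    print(t[:2],p,"s",s[i]+39.4,"lateral off(left+)",np.array([-np.sin(h),np.cos(h)])@(p-wc[i]),np.degrees(h))
E
```

```text
[ 75.41 -32.17] [609.08 103.06] s 153.9 lateral off(left+) 0.15582632725532197 85.73833600749266
[ 60.44 -22.85] [608.4   85.43] s 136.4 lateral off(left+) -0.45681956199887974 85.73833600749266
[ 44.19 -13.05] [607.4   66.48] s 117.4 lateral off(left+) -0.8471535305611121 85.73833600749266
[30.13 -5.63] [605.65  50.68] s 101.9 lateral off(left+) -0.27489703404298765 83.3038802046135
[21.01 -1.99] [603.55  41.09] s 91.9 lateral off(left+) -0.09568045878729554 73.75458361909979
[12.58 -0.01] [600.46  33.  ] s 83.4 lateral off(left+) 0.02476187945870515 65.63768152141313
```

The new trace agrees with the plan to within 0.8 mm. Continuing round.

```bash
python3 -m pendant '[[0.021,0,0,0,0,-0.061,1],[0.02,-0.001,0,0,0,-0.061,1],[0.021,-0.001,0,0,0,-0.061,1],[0.02,-0.001,0,0,0,-0.061,1]]'
python3 -m pendant '[[0.021,-0.001,0,0,0,-0.071,1],[0.02,-0.001,0,0,0,-0.071,1],[0.021,0,0,0,0,-0.079,1],[0.02,0,0,0,0,-0.079,1]]'
python3 -m pendant '[[0.021,0,0,0,0,-0.079,1],[0.02,0,0,0,0,-0.079,1]]'
python3 - <<'E'
from h import *
import pickle
W=grab("wrist");pickle.dump(W,open("c9.pkl","wb"));cv2.imwrite("pics/w9.png",W["img"]);o=ctrl.get_obs();print(o["ee_pos"],o["eef_rot"],o["force"],o["moment"])
crop(W,190,50,100,190,3,"pics/w9a.png")
E
```

```text
time_s: 11.0
ee_pos: [0.5981, 0.0307, 0.1983]
eef_rot: [-3.142, 0.0, 1.099]
force: [-0.1, -0.1, -4.0]
grip_width: 0.0397
time_s: 11.33
ee_pos: [0.6018, 0.0399, 0.1984]
eef_rot: [-3.142, 0.0, 1.257]
force: [0.1, -0.6, -4.0]
grip_width: 0.0398
time_s: 11.5
ee_pos: [0.6032, 0.0446, 0.1983]
eef_rot: [-3.142, 0.0, 1.34]
force: [-0.1, -0.1, -2.9]
grip_width: 0.0399
[0.60329446 0.04494125 0.19833984] [-3.14153342e+00 -1.21592996e-04  1.34304199e+00] [ 0.12146978  0.82906664 -3.48036364] [-0.05221461 -0.06914458 -0.00130335]
```

View pics/w9.png

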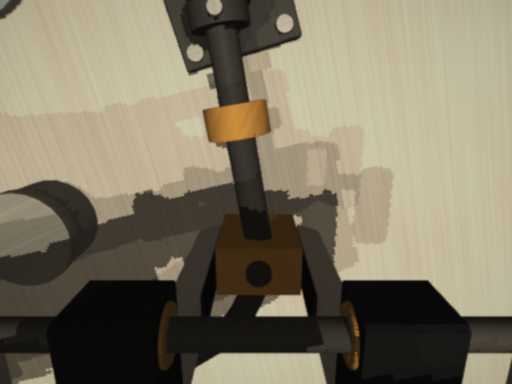

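View pics/w9a.png

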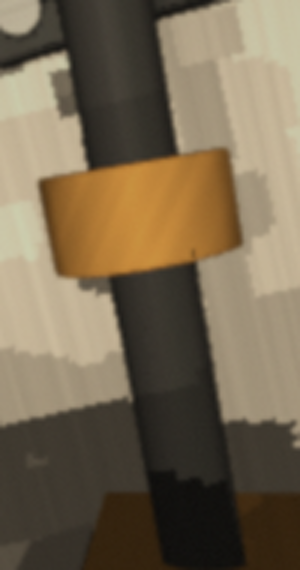

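```bash
python3 - <<'E'
from chk import *
W=pickle.load(open("c9.pkl","rb"));o=ctrl.get_obs()
PP=[]
for u,v in [(115,60),(130,130),(159,300),(174.5,400),(187,480),(148,272)]:
    P=onz(W,(190+(u+.5)/3-.5,50+(v+.5)/3-.5),.12); t=totool(P,o)*1e3
    t[1]+=.5;PP.append(t[:2])
    a=o["eef_rot"][2]; p=o["ee_pos"][:2]*1e3+t[0]*np.array([np.cos(a),np.sin(a)])+t[1]*np.array([np.sin(a),-np.cos(a)])
    i=np.argmin(((wc-p)**2).sum(1)); h=th[i]+.367
    print(t[:2],p,"lat left",np.array([-np.sin(h),np.cos(h)])@(p-wc[i]))
PP=np.array(PP)[:5]; f=np.polyfit(PP[:,0],PP[:,1],1); print("slope deg",np.degrees(np.arctan(f[0])),"yaw of arm",np.degrees(o["eef_rot"][2])-np.degrees(np.arctan(f[0])),f)
E
```

```text
[ 90.12 -12.7 ] [611.27 135.6 ] lat left 0.3596854388656991
[ 80.15 -10.7 ] [610.97 125.44] lat left -0.08721566199265786
[54.41 -6.69] [609.06  99.45] lat left -0.08449248305376317
[38.16 -4.42] [607.6   83.12] lat left 0.16673249079022245
[24.53 -2.5 ] [606.4  69.4] lat left 0.36096625161516716
[58.81 -8.35] [608.44 104.11] lat left 0.8775822881419602
slope deg -8.749389176628906 yaw of arm 85.70002696385582 [-0.15  1.44]
```

```bash
python3 -m pendant '[[0.021,-0.001,0,0,0,-0.062,1],[0.02,-0.001,0,0,0,-0.062,1],[0.021,0,0,0,0,-0.045,1],[0.02,0,0,0,0,-0.045,1]]'
python3 -m pendant '[[0.021,0,0,0,0,-0.03,1],[0.021,0,0,0,0,-0.028,1],[0.021,0,0,0,0,-0.01,1],[0.021,0,0,0,0,-0.01,1]]'
python3 -m pendant '[[0.021,0,0,0,0,0,1],[0.021,0,0,0,0,0,1],[0,0,0,0,0,0,1]]'
python3 - <<'E'
from h import *
import pickle
W=grab("wrist");pickle.dump(W,open("c10.pkl","wb"));o=ctrl.get_obs();print(o["ee_pos"],o["eef_rot"],o["force"],o["moment"])
crop(W,190,50,150,190,3,"pics/w10a.png")
E
```

```text
time_s: 11.88
ee_pos: [0.6048, 0.0543, 0.1983]
eef_rot: [-3.141, 0.0, 1.451]
force: [-1.3, 0.5, -3.0]
grip_width: 0.0394
time_s: 12.22
ee_pos: [0.6058, 0.0645, 0.1984]
eef_rot: [-3.142, -0.0, 1.491]
force: [-0.7, -0.6, -2.7]
grip_width: 0.0402
time_s: 12.47
ee_pos: [0.6062, 0.0698, 0.1984]
eef_rot: [3.142, -0.0, 1.491]
force: [-0.5, -0.4, -3.8]
grip_width: 0.0395
[0.60623505 0.06954171 0.19837457] [ 3.14154199e+00 -8.92283862e-06  1.49149862e+00] [ 0.27841811 -0.50675341 -3.49544245] [-0.06903533 -0.10100627 -0.00424781]
```

View pics/w10a.png

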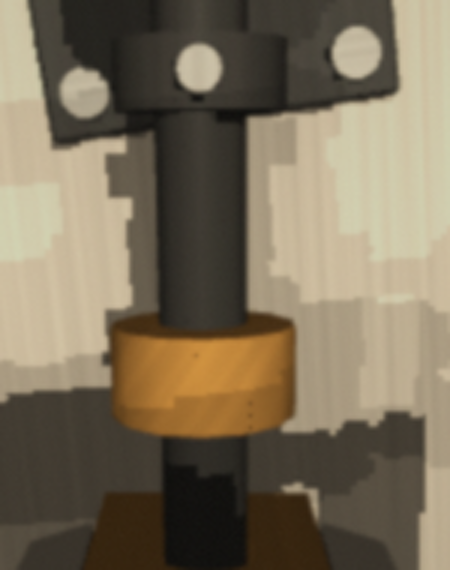

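```bash
python3 - <<'E'
from h import *
import pickle
np.set_printoptions(precision=1,suppress=True)
W=pickle.load(open("c10.pkl","rb"));o=ctrl.get_obs()
for n,u,v,z in [("ring far @rod top",203,328,.127),("ring near top rim",203,437,.135),("ring near @rod top",203,437,.127),("collar near @rod",203,113,.127),("collar near rim",203,106,.133),("ring far rim",203,320,.135)]:
    print(n,totool(onz(W,(190+(u+.5)/3-.5,50+(v+.5)/3-.5),z),o)*1e3)
E
```

```text
ring far @rod top [51.7 -0.4 -6.8]
ring near top rim [ 36.8  -0.4 -14.8]
ring near @rod top [34.5 -0.4 -6.8]
collar near @rod [83.  -0.4 -6.8]
collar near rim [ 83.7  -0.4 -12.8]
ring far rim [ 54.3  -0.4 -14.8]
```

Ring face is 36.5 mm ahead of the hole centre and the collar face about 83 mm. So contact comes after about 24 mm and the ring should be home after about 56 mm.

```bash
python3 -m pendant '[[0.03,0,0,0,0,0,1],[0.03,0,0,0,0,0,1],[0.03,0,0,0,0,0,1],[0.03,0,0,0,0,0,1],[0.03,0,0,0,0,0,1]]'
python3 -m pendant '[[0.015,0,0,0,0,0,1],[0.015,0,0,0,0,0,1]]'
python3 -m pendant '[[0.015,0,0,0,0,0,1],[0.015,0,0,0,0,0,1]]'
python3 -m pendant '[[0.015,0,0,0,0,0,1],[0.015,0,0,0,0,0,1]]'
```

```text
time_s: 12.93
ee_pos: [0.6077, 0.0877, 0.1984]
eef_rot: [-3.142, -0.0, 1.491]
force: [-0.1, 0.1, -3.9]
grip_width: 0.0398
time_s: 13.1
ee_pos: [0.608, 0.0912, 0.1984]
eef_rot: [3.142, 0.0, 1.492]
force: [-0.1, 0.8, -3.8]
grip_width: 0.0397
time_s: 13.27
ee_pos: [0.6082, 0.0942, 0.1983]
eef_rot: [-3.141, 0.001, 1.491]
force: [-1.4, -6.3, -2.3]
grip_width: 0.0397
time_s: 13.43
ee_pos: [0.6084, 0.0974, 0.1983]
eef_rot: [-3.141, 0.001, 1.491]
force: [-1.6, -6.4, -3.1]
grip_width: 0.0398
```

The ring is moving at about 6.3 N. Continuing.

```bash
python3 -m pendant '[[0.015,0,0,0,0,0,1],[0.015,0,0,0,0,0,1],[0.015,0,0,0,0,0,1],[0.015,0,0,0,0,0,1]]'
python3 -m pendant '[[0.015,0,0,0,0,0,1],[0.015,0,0,0,0,0,1],[0.015,0,0,0,0,0,1],[0.015,0,0,0,0,0,1]]'
python3 - <<'E'
from h import *
import pickle
W=grab("wrist");pickle.dump(W,open("c11.pkl","wb"));o=ctrl.get_obs();print(o["ee_pos"],o["eef_rot"],o["force"],o["moment"])
crop(W,190,50,150,190,3,"pics/w11a.png")
E
```

```text
time_s: 13.77
ee_pos: [0.609, 0.1045, 0.1983]
eef_rot: [-3.141, 0.001, 1.491]
force: [-2.8, -6.0, -2.6]
grip_width: 0.0397
time_s: 14.1
ee_pos: [0.6095, 0.1117, 0.1983]
eef_rot: [-3.141, 0.001, 1.491]
force: [-2.3, -5.9, -1.9]
grip_width: 0.0397
[0.60950521 0.11203748 0.19832158] [-3.14077378e+00  1.20189516e-03  1.49121033e+00] [-1.7860191  -4.44009903 -2.11131107] [-0.96560768  0.33682764  0.08761545]
```

View pics/w11a.png

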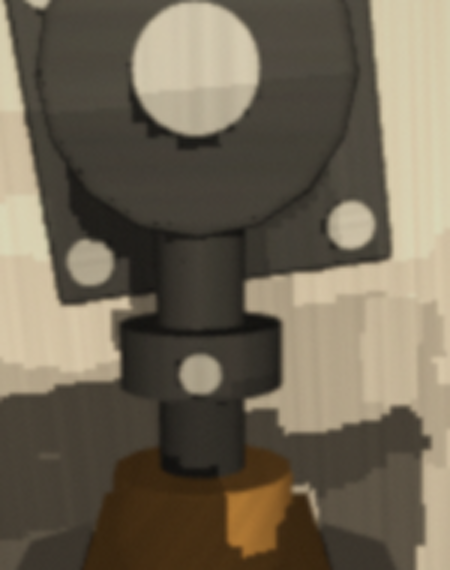

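```bash
python3 - <<'E'
from h import *
import pickle
np.set_printoptions(precision=1,suppress=True)
W=pickle.load(open("c11.pkl","rb"));o=ctrl.get_obs()
for n,u,v,z in [("ring far @rod top",203,474,.127),("collar near @rod",203,404,.127),("collar near rim",203,398,.133)]:
    print(n,totool(onz(W,(190+(u+.5)/3-.5,50+(v+.5)/3-.5),z),o)*1e3)
E
python3 -m pendant '[[0.015,-0.003,0,0,0,0,1],[0.015,0,0,0,0,0,1],[0.015,0,0,0,0,0,1],[0.015,0,0,0,0,0,1]]'
```

```text
ring far @rod top [27.9 -0.3 -6.9]
collar near @rod [39.3 -0.3 -6.9]
collar near rim [ 41.7  -0.3 -12.9]
time_s: 14.48
ee_pos: [0.6099, 0.1189, 0.1984]
eef_rot: [-3.141, 0.001, 1.491]
force: [-0.7, -7.2, -3.1]
grip_width: 0.0395
```

```bash
python3 -m pendant '[[0.01,0,0,0,0,0,1],[0.01,0,0,0,0,0,1],[0,0,0,0,0,0,1]]'
python3 -m pendant '[[0.004,0,0,0,0,0,1],[0.004,0,0,0,0,0,1],[0,0,0,0,0,0,1]]'
python3 -m pendant '[[0.004,0,0,0,0,0,1],[0,0,0,0,0,0,1]]'
python3 -m pendant '[[0.004,0,0,0,0,0,1],[0,0,0,0,0,0,1]]'
```

```text
time_s: 14.73
ee_pos: [0.6101, 0.1215, 0.1984]
eef_rot: [-3.141, 0.001, 1.491]
force: [-0.6, -5.0, -2.7]
grip_width: 0.0398
time_s: 14.98
ee_pos: [0.6101, 0.1223, 0.1984]
eef_rot: [-3.141, 0.001, 1.491]
force: [-1.4, -6.8, -2.5]
grip_width: 0.04
time_s: 15.15
ee_pos: [0.6102, 0.1227, 0.1983]
eef_rot: [-3.141, 0.001, 1.491]
force: [-1.0, -5.8, -2.8]
grip_width: 0.0397
time_s: 15.32
ee_pos: [0.6102, 0.1232, 0.1984]
eef_rot: [-3.141, 0.001, 1.491]
force: [-1.0, -5.7, -2.5]
grip_width: 0.0398
```

```bash
for i in 1; do python3 -m pendant '[[0.004,0,0,0,0,0,1],[0,0,0,0,0,0,1]]'; done
python3 -m pendant '[[0.004,0,0,0,0,0,1],[0,0,0,0,0,0,1]]'
python3 -m pendant '[[0.003,0,0,0,0,0,1],[0,0,0,0,0,0,1]]'
```

```text
time_s: 15.48
ee_pos: [0.6102, 0.1237, 0.1984]
eef_rot: [-3.141, 0.001, 1.491]
force: [-1.7, -5.7, -3.0]
grip_width: 0.0396
time_s: 15.65
ee_pos: [0.6103, 0.1242, 0.1984]
eef_rot: [-3.141, 0.001, 1.491]
force: [-0.8, -6.7, -1.6]
grip_width: 0.0399
time_s: 15.82
ee_pos: [0.6103, 0.1245, 0.1983]
eef_rot: [-3.141, 0.001, 1.491]
force: [-0.4, -6.2, -1.8]
grip_width: 0.0402
```

```bash
python3 - <<'E'
from h import *
W=grab("wrist");o=ctrl.get_obs();print(o["ee_pos"],o["force"])
crop(W,190,50,150,190,3,"pics/w12a.png")
E
```

```text
[0.61029766 0.12452531 0.19837126] [-0.99754988 -4.82215202 -2.34329103]
```

View pics/w12a.png

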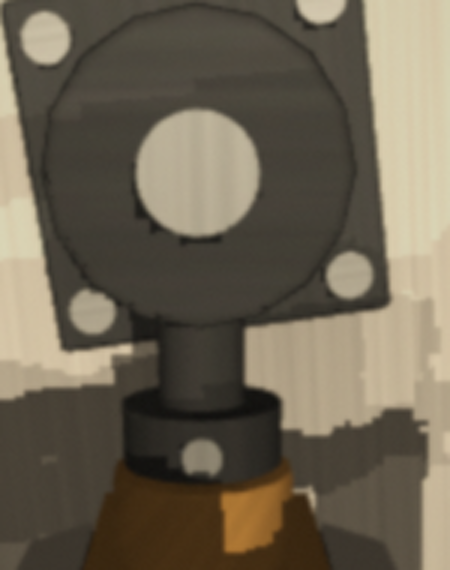

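The ring is almost on the collar: collar's lower rim at row 480 of the crop, ring just behind it. I'll creep with 0.3 mm steps.

```bash
python3 -m pendant '[[0.003,0,0,0,0,0,1],[0,0,0,0,0,0,1]]'
python3 -m pendant '[[0.003,0,0,0,0,0,1],[0,0,0,0,0,0,1]]'
python3 -m pendant '[[0.003,0,0,0,0,0,1],[0,0,0,0,0,0,1]]'
```

```text
time_s: 16.03
ee_pos: [0.6103, 0.1249, 0.1984]
eef_rot: [-3.141, 0.001, 1.491]
force: [-1.4, -5.9, -3.2]
grip_width: 0.0395
time_s: 16.2
ee_pos: [0.6103, 0.1252, 0.1983]
eef_rot: [-3.141, 0.001, 1.491]
force: [-0.7, -5.5, -2.5]
grip_width: 0.0401
time_s: 16.37
ee_pos: [0.6104, 0.1255, 0.1984]
eef_rot: [-3.141, 0.001, 1.491]
force: [-1.6, -6.9, -2.0]
grip_width: 0.0401
```

```bash
python3 -m pendant '[[0.003,0,0,0,0,0,1],[0,0,0,0,0,0,1]]'
python3 -m pendant '[[0.003,0,0,0,0,0,1],[0,0,0,0,0,0,1]]'
python3 -m pendant '[[0.003,0,0,0,0,0,1],[0,0,0,0,0,0,1]]'
```

```text
time_s: 16.53
ee_pos: [0.6104, 0.1256, 0.1984]
eef_rot: [-3.141, 0.002, 1.491]
force: [-1.5, -8.6, -2.8]
grip_width: 0.0398
time_s: 16.7
ee_pos: [0.6104, 0.1257, 0.1984]
eef_rot: [-3.141, 0.002, 1.491]
force: [-2.7, -11.2, -2.3]
grip_width: 0.0396
time_s: 16.87
ee_pos: [0.6104, 0.1258, 0.1983]
eef_rot: [-3.141, 0.003, 1.491]
force: [-2.9, -13.0, -1.1]
grip_width: 0.0397
```

The force is rising, so the ring is home. Another 0.3 mm to reach about 15 N, then hold.

```bash
python3 -m pendant '[[0.003,0,0,0,0,0,1],[0,0,0,0,0,0,1],[0,0,0,0,0,0,1]]'
python3 -m pendant '[[0,0,0,0,0,0,1],[0,0,0,0,0,0,1],[0,0,0,0,0,0,1],[0,0,0,0,0,0,1],[0,0,0,0,0,0,1]]'
```

```text
time_s: 17.12
ee_pos: [0.6104, 0.1258, 0.1983]
eef_rot: [-3.141, 0.003, 1.491]
force: [-3.3, -14.6, -0.2]
grip_width: 0.0395
time_s: 17.53
ee_pos: [0.6104, 0.1259, 0.1984]
eef_rot: [-3.141, 0.003, 1.491]
force: [-3.1, -14.5, -0.3]
grip_width: 0.0395
```

```bash
python3 -m pendant '[[-0.005,0,0,0,0,0,1],[-0.005,0,0,0,0,0,1],[-0.004,0,0,0,0,0,1],[0,0,0,0,0,0,1],[0,0,0,0,0,0,1]]'
```

```text
time_s: 17.95
ee_pos: [0.6104, 0.1255, 0.1984]
eef_rot: [-3.141, 0.001, 1.491]
force: [-1.1, -5.8, -3.3]
grip_width: 0.0398
```

```bash
python3 -m pendant '[[-0.005,0,0,0,0,0,1],[0,0,0,0,0,0,1],[0,0,0,0,0,0,1]]'
python3 -m pendant '[[0,0,0.006,0,0,0,1],[0,0,0,0,0,0,1],[0,0,0,0,0,0,1]]'
python3 -m pendant '[[0,0,0.005,0,0,0,1],[0,0,0,0,0,0,1],[0,0,0,0,0,0,1]]'
```

```text
time_s: 18.2
ee_pos: [0.6103, 0.1254, 0.1984]
eef_rot: [-3.142, 0.0, 1.491]
force: [-1.2, -3.9, -2.6]
grip_width: 0.0396
time_s: 18.45
ee_pos: [0.6104, 0.1254, 0.1977]
eef_rot: [3.141, 0.0, 1.491]
force: [0.2, -2.3, -2.7]
grip_width: 0.0397
time_s: 18.7
ee_pos: [0.6104, 0.1254, 0.197]
eef_rot: [3.141, 0.0, 1.491]
force: [-0.0, -4.3, -2.8]
grip_width: 0.04
```

```bash
python3 -m pendant '[[-0.003,0,0.004,0,0,0,1],[0,0,0,0,0,0,1],[0,0,0,0,0,0,1]]'
python3 -m pendant '[[0,0,0.003,0,0,0,1],[0,0,0,0,0,0,1],[0,0,0,0,0,0,1]]'
```

```text
time_s: 18.95
ee_pos: [0.6102, 0.1253, 0.1964]
eef_rot: [-3.141, -0.0, 1.492]
force: [0.8, -0.3, -3.8]
grip_width: 0.04
time_s: 19.2
ee_pos: [0.6103, 0.1252, 0.1962]
eef_rot: [-3.142, -0.0, 1.492]
force: [0.1, 0.6, -3.6]
grip_width: 0.0397
```

```bash
python3 -m pendant '[[0,0,0.003,0,0,0,1],[0,0,0,0,0,0,1],[0,0,0,0,0,0,1]]'
python3 -m pendant '[[0,0,0.003,0,0,0,1],[0,0,0,0,0,0,1],[0,0,0,0,0,0,1]]'
```

```text
time_s: 19.45
ee_pos: [0.6103, 0.1252, 0.1961]
eef_rot: [3.141, -0.0, 1.491]
force: [-1.7, 0.6, 1.0]
grip_width: 0.0399
time_s: 19.7
ee_pos: [0.6103, 0.1252, 0.196]
eef_rot: [3.141, -0.0, 1.492]
force: [-4.3, 2.3, 5.5]
grip_width: 0.0396
```

```bash
python3 -m pendant '[[0,0,-0.003,0,0,0,1],[0,0,0,0,0,0,1],[0,0,0,0,0,0,1]]' 10
python3 -m pendant '[[0,0,0,0,0,0,0.1],[0,0,0,0,0,0,0.1],[0,0,0,0,0,0,0.0],[0,0,0,0,0,0,-0.1],[0,0,0,0,0,0,-0.2],[0,0,0,0,0,0,-0.3],[0,0,0,0,0,0,-0.4],[0,0,0,0,0,0,-0.5]]'
python3 - <<'E'
from h import *
W=grab("wrist");o=ctrl.get_obs();print(o["ee_pos"],o["force"],o["grip_width"])
cv2.imwrite("pics/w13.png",W["img"])
E
```

```text
time_s: 19.95
ee_pos: [0.6104, 0.1252, 0.1961]
eef_rot: [3.141, -0.0, 1.491]
force: [-2.0, 1.8, 3.4]
grip_width: 0.0398
time_s: 20.62
ee_pos: [0.6103, 0.1251, 0.1958]
eef_rot: [3.142, 0.0, 1.491]
force: [-0.2, 0.3, 0.1]
grip_width: 0.0688
[0.61030549 0.12506994 0.19585506] [-0.16272319  0.70661113  0.59077493] 0.07008778912745392
```

View pics/w13.png

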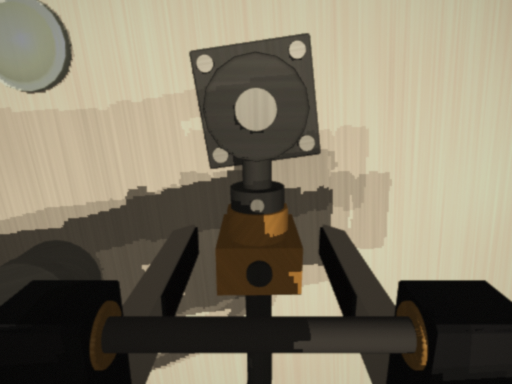

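Released: the weight hangs with a clear gap on both fingers. I'll open fully, lift away and check.

```bash
python3 -m pendant '[[0,0,0,0,0,0,-0.7],[0,0,0,0,0,0,-0.7],[0,0,-0.05,0,0,0,-0.7],[0,0,-0.1,0,0,0,-0.7],[0,0,-0.2,0,0,0,-0.7],[0,0,-0.2,0,0,0,-0.7],[0,0,-0.2,0,0,0,-0.7],[0,0,-0.2,0,0,0,-0.7],[-0.2,0,-0.2,0,0,0,-0.7],[-0.2,0,0,0,0,0,-0.7]]'
python3 -m pendant '[[-0.2,0,0,0,0,0,-0.7],[0,0,0,0,0,0,-0.7],[0,0,0,0,0,0,-0.7]]'
python3 - <<'E'
from h import *
import pickle
W=grab("wrist");S=grab("scene");D=grab("side")
cv2.imwrite("pics/w14.png",W["img"]);crop(S,225,150,150,110,5,"pics/s14.png");crop(D,185,170,110,140,4,"pics/d14.png")
pickle.dump((W,S,D),open("c14.pkl","wb"))
E
```

```text
time_s: 21.5
ee_pos: [0.6069, 0.0775, 0.3404]
eef_rot: [3.133, -0.001, 1.493]
force: [0.5, -0.3, 1.0]
grip_width: 0.0798
time_s: 21.75
ee_pos: [0.6045, 0.0525, 0.3351]
eef_rot: [3.14, -0.0, 1.49]
force: [0.7, 1.0, -0.7]
grip_width: 0.0796
```

View pics/w14.png

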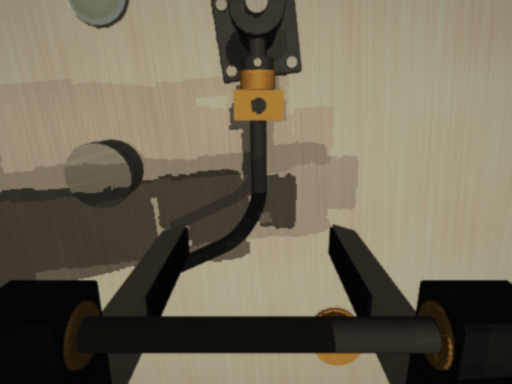

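View pics/s14.png

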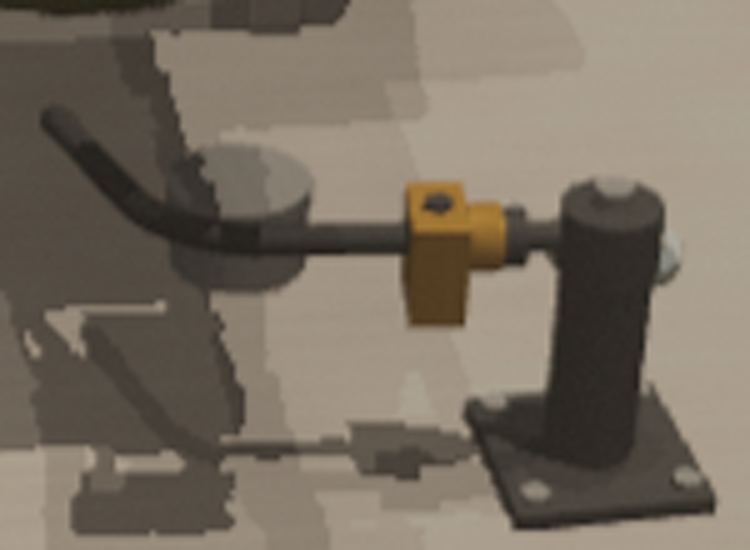

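View pics/d14.png

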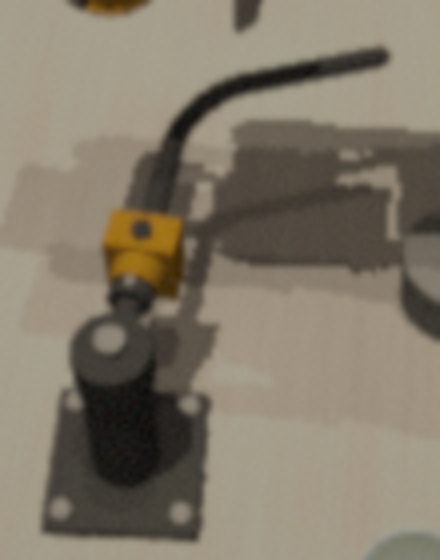

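All three views agree. The weight hangs against the ring, the ring sits on the collar, and the handle tip is at the same pixels as at the start: (44,112) in the scene crop, (387,54) in the side crop. Handing in.

```bash
python3 - <<'E'
from station import hand_in,ctrl
print(hand_in(), ctrl.get_obs()["time_s"])
E
```

```text
the job is handed in; nothing more can be done
the job is handed in; nothing more can be done
```

The weight is hanging released against the stop ring, with the ring home on the shoulder. I handed in shortly after 21.75 s of the 72 s allowed; the hand-in gives no verdict.

- **Threading and bend:** I gripped the weight across its width and threaded it on the handle. I followed the bend along a line traced in the wrist camera, with no clear contact force on the way round.
- **Pressing:** the ring slid at about 6 N. When the push rose I pressed at about 14.5 N for roughly half a second, then eased off. The highest wrist force I read during contact was about 15 N.
- **Release:** I lowered the weight until it rested on the rod, then opened the fingers. One lowering step went slightly too far and pushed about 10 N down on the rod. I backed it off before opening.
- **Last checks:** in the final pictures I saw no gap between weight and ring or between ring and collar. The handle end was at the same pixels as at the start. By eye the tin box, lens and reel hub had not moved; I didn't measure them.
- **Not measured:** I inferred the weight-to-ring gap, under about 1 mm, from the tool position at release. The ring's distance from the pivot follows from feeling it stop on the shoulder.

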